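# Scan and shelve the week's last lost-property carton

## Robot

A 6-joint arm with a two-finger parallel gripper is mounted at the origin on the work surface. World frame = base frame: x ahead of the robot, y to its left, z up, the work surface at z = 0. Lengths are in m, angles in rad, forces in N, time in s.
With the tool pointing down it reaches from about 0.325 to 0.775 m from the base axis. Payload 5.5 kg.
Tool frame: the origin (TCP) lies at the very end of the fingers, on their centre line; the grasp point (between the pads) lies 19 mm behind it; z points along the fingers, x is the direction in which the jaws open and shut, and the axes are right-handed (so a half turn about z gives the same grasp; the last joint's range is limited). The gripper opens to 85 mm and grips with 20 to 120 N. Pads are 22 mm wide; open, the fingers measure 114 mm over their backs; the gripper's body (76 mm by 85 mm) begins 54 mm behind the grasp point. The pads swing forward as they close: fully open they stand 13 mm farther back than shut.
Start: joints at [1.057, 0.091, 1.231, -0, 1.82, -0.057], TCP at [0.265, 0.538, 0.194] pointing down, gripper open.
Joint ranges: [-2.87, 2.87], [-0.86, 2.18], [0.17, 2.46], [-1.51, 4.65], [0.06, 2.69], [-2.65, 2.65]. Speed limits (rad/s): [2.57, 2.57, 3.01, 3.14, 3.14, 3.14].

## Interface

Orientations are given as a rotation vector (axis times angle).
In Python, from workcell import r, capture, job, finder gives the robot as it stands. The module is installed in compiled form; this text tells all that it offers.
- The arm moves only by the tool move_arm, never from a script. Its argument "series" is text: rows parted by semicolons, each of 5 numbers parted by spaces: the shift along the world's x, y, z in m, then the turn about the world's z in degrees, then the closure, from 0 (fully open) to 1 (shut). In form: tx ty tz yaw jaw; .... A call has 1 to 20 rows; each row shifts and turns the commanded pose from where the row before left it; what a row does not reach is not made up. A row lasts 1/8 s, in which the tool goes at most 62.5 mm and 10.7 degrees, less where a joint would pass 70% of its speed; a pose out of reach is approached as far as the arm can. A call is refused whole if a number of a shift passes 0.0625 or a number of a turn 10.7, either way. A call with a gripper value outside its range is refused whole. The fingers move at their own pace and stop on an object; "newtons" is the grip in N (left out, the last holds). Time passes only in rows, so rows that do not move let the fingers close. It gives the time, the measured TCP pose, the force and the opening at its end, in the units of the state.
- r.read_state(): the state, without advancing time (a new reading comes with each control period).
- capture(name): name is "scene" or "top" or "wrist"; returns a dict with "image" (384x512x3 uint8, red, green, blue), "fx", "fy", "cx", "cy" (pixels), "dist" ([k1, k2, p1, p2, k3] as OpenCV has them; the pictures are not rectified), "xyz" and "rotation" of the camera in the world. Camera axes: x right, y down, z forward; pixel columns grow to the right and rows downward; lengths in m; the calibration is good to about 2 mm. A picture is of the moment at which its call begins. There is no depth.
- job.job_done(): hands the job in, once; it reports no verdict.
Trained networks look in the newest picture that a camera, given by its name, has taken for a name from the list of things; names that differ only in an ending like _2 or _b are one class to them, and where a whole thing is asked for, a point or a joint stands for the part that bears it (a point fixed in the world has none). Each returns a list of dicts, best first, with "p" (0 to 1); they miss things now and then, are a little off and sometimes report something else, mostly with a low value. They report only what shows in the picture. A call takes as long as a camera call. They do not tell look-alikes from the thing itself.
- finder.search_frame(name, camera): "position" ([column, row] as shares, 0 to 1, of the picture: columns of its width, rows of its height, amid what is visible of it).
- finder.masks_of(name, camera): "pixels" (384x512 bool, what is visible of it) and "position" ([column, row] as shares, 0 to 1, of the picture: columns of its width, rows of its height, amid what is visible of it).
- finder.landmark_of(name, camera): "position" ([column, row] as shares, 0 to 1, of the picture: columns of its width, rows of its height: a listed point, or the origin of a listed thing).
The state is a dict: "t": time; "q": joint angles; "dq": joint speeds; "joint_efforts": joint torques, N m; "eef_pos": TCP position; "orientation": TCP orientation; "wrist_force": force on the tool from outside, world axes, zero at the start; "torque": the same for the moment, N m; "gripper_width": finger opening in m.
Only numpy, scipy, OpenCV 4.12 (cv2) and the standard library are available. Lean on these libraries where they do the work, as an engineer would, in place of code of your own. Each camera call takes 0.05 s, during which the arm holds its last target.

## Task

Book in the last lost-property carton: take the scanner from its cradle and aim it first at the barcode label on the grey tray stand, then at the one on the waiting brown carton; each time hold it still for a good second about 7 cm from the label, beam on the label's middle and scan line along the label's length. Then lay the scanner back in its cradle the way it was, let go, and lower the carton gently and squarely onto the column of two cartons in the stand. Leave the column and all the other things where they are, and let go.

Things in the scene. Friction and masses are not known exactly. Their poses are not given: they have to be found in the camera images.
- scanner: orange hand scanner, 180 g: straight handle 155 mm long (x from -90 to +65), 32 mm wide (y), 26 mm high (z 0 to 26), lying level in its cradle, with a grey head 50 mm wide at its +x end that bends down and forward to the red window. Origin on the handle's underside, near mid length; z up when it lies in the cradle. The head reaches x = +108 mm and 25 mm below the origin
- grip (a point): middle of the scanner's handle where it is best gripped (across y), at x -10 mm, z +13 mm of the scanner; it lies between the two cradle forks
- window (a point): centre of the scanner's red window, at x +94 mm, z -16 mm of the scanner. Its z axis is the reading beam, which leaves the scanner forward and down, 60 degrees below the handle's +x direction; its y axis (the scanner's y) is the direction of the scan line. It reads a label whose centre is 40 to 110 mm (best 70 mm) straight out along the beam
- cradle: black scanner cradle, fixed: base plate 150 x 70 x 10 mm and two U-shaped forks 14 mm thick centred at x -65 and x +38 mm, fork floors at height 60 mm, cheeks 12 mm higher, 44 mm apart inside. The scanner's home: its origin 60 mm straight above the cradle's origin (centre of the underside), x axes alike
- stand: grey steel tray stand, fixed, 280 (x) x 400 (y) mm, tray floor at height 30 mm, rim top at 44 mm; origin on the table under its centre. A narrow bay at its -y side holds the carton column; the wide bay holds the loose finds and the tag
- tag (a point): centre of the stand's location label, a white 70 x 40 mm barcode label on a small plate in the tray, 62 mm above the table, tilted 25 degrees towards the robot. z is its normal, y runs along its length
- box: brown closed carton to be booked in, the only one with a white barcode label; 120 mm long (x), 60 mm wide (y), 45 mm high; origin at the centre of its underside; 150 to 310 g
- box_label (a point): centre of the barcode label 56 (y) x 36 (x) mm on the middle of that carton's top; z is its normal, y runs along its length (across the carton)
- col_top: upper of the two brown cartons with a green dot stacked in the stand, the column's present top; loose; 120 mm long (x), 60 mm wide (y), 45 mm high; origin at the centre of its underside, so its top is 45 mm above it (120 mm above the table)
- col_base: lower carton of the column, on the tray floor; loose; 120 mm long (x), 60 mm wide (y), 45 mm high; origin at the centre of its underside
- spare: blue closed carton without a label, a bystander; 120 mm long (x), 60 mm wide (y), 45 mm high; origin at the centre of its underside
- phone: chunky yellow toy phone, 130 x 75 x 69 mm, in the tray, a bystander; origin under its centre
- tractor: blue die-cast tractor, 95 x 50 x 66 mm, in the tray, a bystander; origin under its centre
- clip: silver hair clip, 80 x 20 x 10 mm, in the tray, a bystander; origin under its centre
- funnel: red plastic toy funnel with a green marble in it, 92 mm across, 83 mm high, fixed in the stand's far corner; origin under its centre
Things that resemble listed ones, but are neither listed nor needed, are in the scene too. There is more than one size of the scanner; the one meant has the size given above.

How it is judged:
By the outcome, as a careful person would: the job done as asked, in the order asked, and still so for the second after the job is handed in, with the robot touching nothing.
It also fails if it takes over 72 s, if anything falls off the work surface, if the arm or the gripper's body presses on something with over 40 N, if the wrist force passes 120 N, or if a joint passes its speed limit or range.

## Working session

There is one attempt and no reset: what is moved stays moved. The work goes in short steps, Python scripts to look and compute and a tool call to move; the robot and the scene stay as the last step left them, time stands still between calls to the robot, and variables do not carry over. Pictures are saved under pics/ and viewed, and the job is handed in when it is done.

Besides the shell and the picture viewer there is one more tool, called after ">>>" as a command line: name --argument value ..., lists and objects as JSON in quotes. move_arm: Moves the arm, as the interface text tells. Its arguments: {"type":"object","properties":{"series":{"type":"string"},"newtons":{"type":"number"}},"required":["series"]}

```bash
mkdir -p pics
cat > h.py <<'E'
import numpy as np, cv2
from workcell import r, capture, job, finder
def shot(cam,name=None):
    c=capture(cam)
    if name: cv2.imwrite('pics/'+name, c["image"][:,:,::-1])
    return c
def ray(c,px):
    K=np.array([[c['fx'],0,c['cx']],[0,c['fy'],c['cy']],[0,0,1]])
    p=cv2.undistortPoints(np.array([[px]],float),K,np.array(c['dist'],float)).ravel()
    R=np.array(c['rotation'],float)
    if R.shape!=(3,3): R=cv2.Rodrigues(R)[0]
    d=R@np.array([p[0],p[1],1.]); return np.array(c['xyz'],float),d/np.linalg.norm(d)
def atz(c,px,z):
    o,d=ray(c,px); return o+d*(z-o[2])/d[2]
def proj(c,P):
    K=np.array([[c['fx'],0,c['cx']],[0,c['fy'],c['cy']],[0,0,1]])
    R=np.array(c['rotation'],float)
    if R.shape!=(3,3): R=cv2.Rodrigues(R)[0]
    P=(np.atleast_2d(P)-np.array(c['xyz']))
    return cv2.projectPoints(P,cv2.Rodrigues(R.T)[0],np.zeros(3),K,np.array(c['dist'],float))[0].reshape(-1,2)
def tri(rays):
    A=np.zeros((3,3));b=np.zeros(3)
    for o,d in rays:
        M=np.eye(3)-np.outer(d,d);A+=M;b+=M@o
    X=np.linalg.solve(A,b)
    return X,[np.linalg.norm((np.eye(3)-np.outer(d,d))@(X-o)) for o,d in rays]
E
python3 - <<'E'
from h import *
for cam in ['scene','top','wrist']:
    c=shot(cam,cam+'0.png'); print(cam,c['fx'],c['fy'],c['cx'],c['cy'],c['dist'],c['xyz'],c['rotation'])
    for n in ['scanner','grip','window','cradle','stand','tag','box','box_label','col_top','col_base','spare']:
        try:
            l=finder.landmark_of(n,cam); print(n,[(round(a['p'],2),[round(a['position'][0]*512,1),round(a['position'][1]*384,1)]) for a in l])
        except Exception as e: print(n,e)
print(r.read_state())
E
```

```text
scene 358.6052266518089 358.6052266518089 254.56056997340565 190.88721322835437 [-0.03339915  0.          0.          0.          0.        ] [0.87401185 0.30378849 0.75058728] [-1.12420905 -2.56323934  0.76666775]
scanner [(0.76, [217.8, 170.6]), (0.66, [353.9, 172.8]), (0.58, [110.2, 191.3])]
grip [(0.77, [220.3, 156.5]), (0.76, [358.6, 179.5])]
window [(0.86, [188.4, 187.4]), (0.68, [301.1, 179.0])]
cradle [(0.79, [220.4, 177.7])]
stand []
tag [(0.64, [354.0, 272.1])]
box [(0.66, [183.1, 125.1])]
box_label [(0.88, [181.6, 113.6]), (0.56, [219.7, 178.1])]
col_top [(0.59, [232.4, 255.4]), (0.43, [215.3, 167.0])]
col_base [(0.57, [237.9, 257.8])]
spare [(0.93, [110.1, 193.1])]
top 442.50554856633164 442.50554856633164 263.69030704012357 192.8221290000422 [0.02333867 0.         0.         0.         0.        ] [0.4866897  0.03412316 1.21379095] [-2.2340412   2.17547233 -0.07737162]
scanner [(0.83, [317.2, 198.3]), (0.71, [213.0, 282.8])]
grip [(0.93, [208.3, 281.6]), (0.6, [315.7, 199.7])]
window [(0.9, [318.2, 163.0]), (0.61, [249.4, 239.9])]
cradle [(0.89, [308.9, 195.9]), (0.59, [
[... 563 characters left out ...]
_base []
spare []
{'t': 1.8, 'q': array([ 1.05734000e+00,  9.11027160e-02,  1.23066005e+00,  3.96993825e-07,
        1.81983057e+00, -5.66888021e-02]), 'dq': array([ 2.42045955e-03,  3.72808263e-05,  1.08786604e-03, -1.22797922e-03,
       -5.86327152e-04,  3.21804697e-03]), 'joint_efforts': array([-1.08791384e-03, -4.58456540e+01, -4.18079674e+01, -1.56403789e-04,
        9.36543547e-04,  1.56696075e-05]), 'eef_pos': array([0.26463258, 0.53850534, 0.19429617]), 'orientation': array([-2.66670075e+00, -1.66081649e+00,  1.22814232e-06]), 'wrist_force': array([-0.56420051, -0.47757749,  0.31070174]), 'torque': array([ 0.02745526,  0.03875809, -0.03153331]), 'gripper_width': 0.08540694168544351}
```

Run:
```python
import cv2
for n in ['scene0','top0']:
    a=cv2.imread(f'pics/{n}.png'); cv2.imwrite(f'pics/{n}b.png',cv2.resize(a,(800,600),interpolation=cv2.INTER_CUBIC))
```

```text
(no output)
```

View pics/scene0b.png

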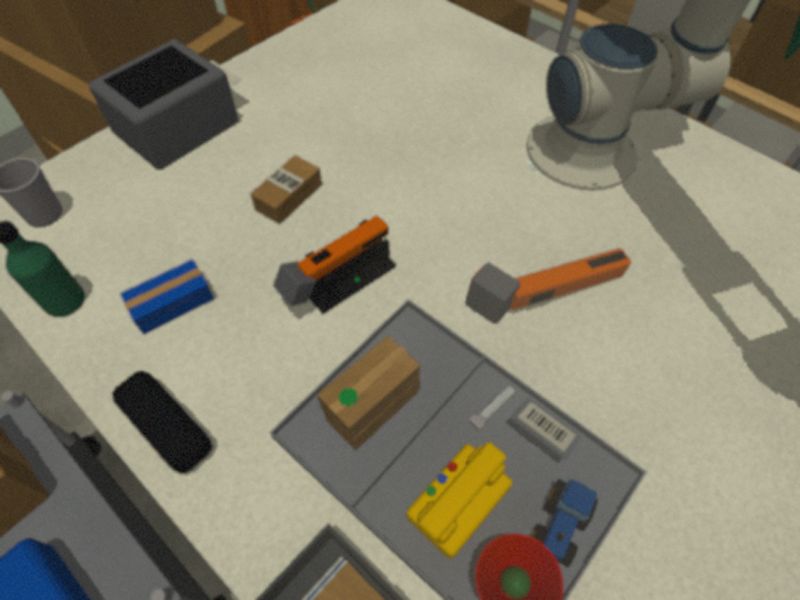

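View pics/top0b.png

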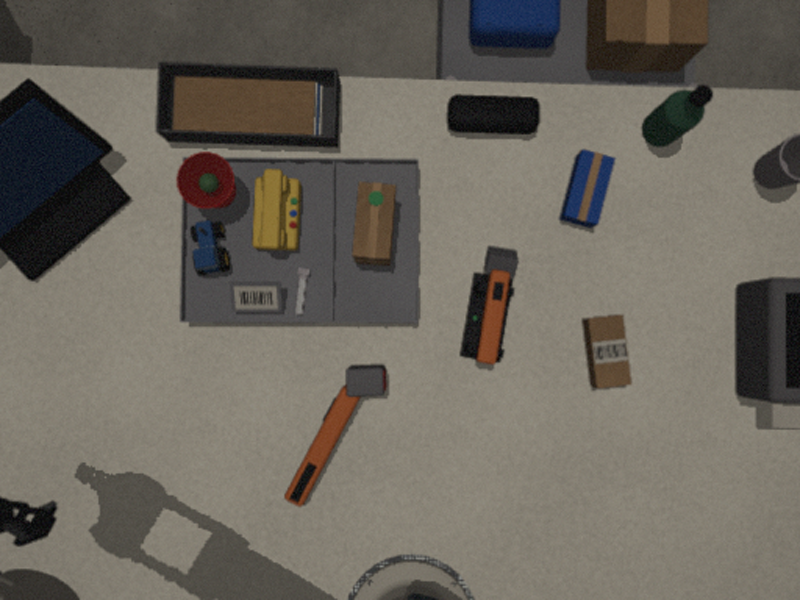

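Run:
```python
from h import *
cs={k:shot(k) for k in ['top','scene']}
np.set_printoptions(precision=4,suppress=True)
L={('window'):([318.2,163],[188.4,187.4]),'grip':([315.7,199.7],[220.3,156.5]),'scanner':([317.2,198.3],[217.8,170.6]),'cradle':([308.9,195.9],[220.4,177.7]),
'tag':([162.3,190.7],[354,272.1]),'box_label':([387.6,225.7],[181.6,113.6]),'col_top':([241.7,143.9],[232.4,255.4]),'box':([384.7,222.9],[183.1,125.1]),'spare':([373.7,124.7],[110.1,193.1])}
for k,(a,b) in L.items():
    print(k,*tri([ray(cs['top'],a),ray(cs['scene'],b)]))
out={}
for cam in cs:
    im=cs[cam]['image'];
    for n in ['scanner','box','col_top','box_label','tag']:
        try: m=finder.masks_of(n,cam)
        except Exception as e: print(n,e); continue
        for i,x in enumerate(m[:3]):
            cn,_=cv2.findContours(x['pixels'].astype(np.uint8),0,2); cn=max(cn,key=cv2.contourArea)
            print(cam,n,round(x['p'],2),x['pixels'].sum(),cv2.minAreaRect(cn))
            out[f'{cam}_{n}_{i}']=x['pixels']
np.savez('masks.npz',**out)
a=cs['top']['image'][130:270,220:420,::-1]; cv2.imwrite('pics/c1.png',cv2.resize(a,None,fx=4,fy=4,interpolation=cv2.INTER_CUBIC))
```

```text
window [ 0.628  -0.1286  0.0492] [np.float64(0.001872084441646257), np.float64(0.0018720844416462857)]
grip [ 0.5291 -0.1189  0.0831] [np.float64(0.002192664105129908), np.float64(0.002192664105130015)]
scanner [ 0.5345 -0.1303  0.0222] [np.float64(0.003400253758381784), np.float64(0.0034002537583815756)]
cradle [ 0.5422 -0.1101  0.018 ] [np.float64(0.0009777493394121837), np.float64(0.0009777493394121585)]
tag [0.5433 0.2776 0.0609] [np.float64(0.001923781764484719), np.float64(0.0019237817644847705)]
box_label [ 0.4724 -0.3208  0.0476] [np.float64(0.005531492402112909), np.float64(0.005531492402112883)]
col_top [0.6767 0.0716 0.0475] [np.float64(0.003220764009656082), np.float64(0.003220764009656005)]
box [ 0.4771 -0.3237  0.0047] [np.float64(0.002715305154205689), np.float64(0.0027153051542056932)]
spare [ 0.7509 -0.2933 -0.009 ] [np.float64(0.002964187981206857), np.float64(0.002964187981206792)]
top scanner 0.79 1068 ((314.3461608886719, 194.76922607421875), (20.199962615966797, 74.32801818847656), 11.309932708740234)
top scanner 0.62 1580 ((216.10000610351562, 277.3000183105469
[... 709 characters left out ...]
.52754211425781)
scene scanner 0.78 2233 ((347.89886474609375, 174.42120361328125), (38.0286750793457, 107.19493103027344), 69.3624496459961)
scene box 0.56 1208 ((183.02943420410156, 121.11764526367188), (28.417892456054688, 48.917816162109375), 49.398704528808594)
scene box 0.49 1932 ((332.0, 362.0), (42.0, 54.0), 90.0)
scene col_top 0.93 2265 ((235.75253295898438, 246.3648681640625), (36.47045135498047, 65.3226318359375), 47.815555572509766)
scene box_label 0.66 1100 ((183.2448272705078, 120.83792877197266), (26.989782333374023, 46.42242431640625), 48.366458892822266)
scene tag 0.74 16971 ((289.1467590332031, 298.9505310058594), (215.6992950439453, 142.87088012695312), 36.224945068359375)
```

View pics/c1.png

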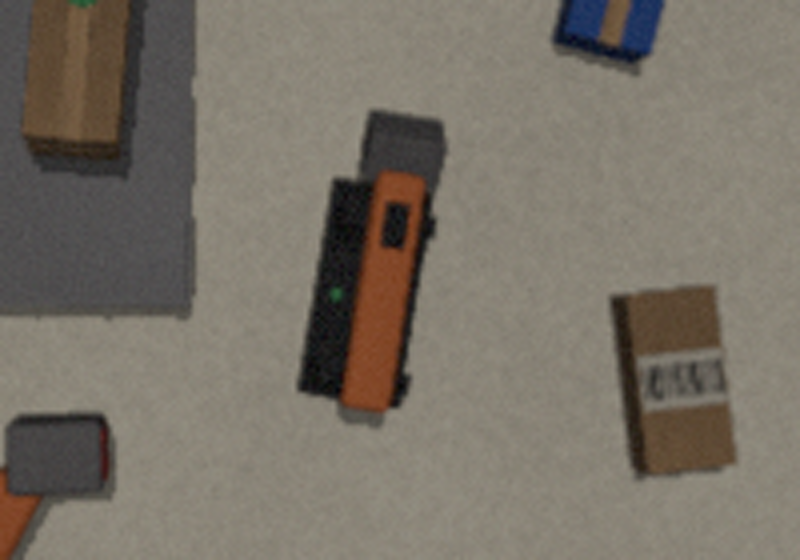

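```bash
cat > fit.py <<'E'
from h import *
from scipy.optimize import minimize
S=8
def boxpts(x0,x1,hy,z0,z1): return np.array([[x,y,z] for x in(x0,x1) for y in(-hy,hy) for z in(z0,z1)])
def rast(px,shape=(384,512),off=(0,0)):
    h=cv2.convexHull(px.astype(np.float32)).reshape(-1,2)
    m=np.zeros(shape,np.uint8)
    q=np.round(((h-np.array(off)+0.5)*S-0.5)*16).astype(np.int32)
    cv2.fillConvexPoly(m,q,1,cv2.LINE_8,4); return m
def fit(views,pts,p0,verbose=1):
    prep=[]
    for c,m in views:
        ys,xs=np.nonzero(m); x0,y0=xs.min()-12,ys.min()-12; x1,y1=xs.max()+13,ys.max()+13
        sub=cv2.resize(m[y0:y1,x0:x1].astype(np.float32),None,fx=S,fy=S,interpolation=cv2.INTER_LINEAR)>.5
        prep.append((c,sub,(x0,y0)))
    def f(p,each=False):
        ca,sa=np.cos(p[2]),np.sin(p[2]); R=np.array([[ca,-sa,0],[sa,ca,0],[0,0,1]])
        W=pts@R.T+np.array([p[0],p[1],0]); e=[]
        for c,sub,off in prep:
            e.append((rast(proj(c,W),sub.shape,off).astype(bool)^sub).sum()/sub.sum())
        return e if each else sum(e)
    best=None
    for s in range(3):
        x0=p0 if best is None else best.x
        sim=np.array([x0]+[np.array(x0)+d for d in np.diag([.008,.008,.08])*(1 if s%2==0 else -1)])
        b=minimize(f,x0,method='Nelder-Mead',options=dict(initial_simplex=sim,xatol=1e-5,fatol=1e-5))
        if best is None or b.fun<best.fun: best=b
    return best.x,f(best.x,True)
def comp(mask,seed):
    n,l=cv2.connectedComponents(mask.astype(np.uint8))
    ys,xs=np.nonzero(mask); i=np.argmin((xs-seed[0])**2+(ys-seed[1])**2)
    return l==l[ys[i],xs[i]]
def hullmask(m):
    cn,_=cv2.findContours(m.astype(np.uint8),0,2); o=np.zeros(m.shape,np.uint8)
    cv2.fillConvexPoly(o,cv2.convexHull(np.vstack(cn)),1); return o>0
def orange(im):
    h=cv2.cvtColor(im,cv2.COLOR_RGB2HSV); return (h[...,0]<14)&(h[...,1]>150)&(h[...,2]>60)
def show(c,m,pts,p,name,sc=4):
    ca,sa=np.cos(p[2]),np.sin(p[2]); R=np.array([[ca,-sa,0],[sa,ca,0],[0,0,1]])
    px=proj(c,pts@R.T+np.array([p[0],p[1],0]))
    x0,y0=(np.maximum(px.min(0)-25,0)).astype(int); x1,y1=(px.max(0)+25).astype(int)
    a=cv2.resize(c['image'][y0:y1,x0:x1,::-1],None,fx=sc,fy=sc,interpolation=cv2.INTER_CUBIC)
    for i in range(8):
        for j in range(i):
            if (np.abs(pts[i]-pts[j])>1e-9).sum()==1:
                A,B=[tuple(((px[k]-[x0,y0]+.5)*sc).astype(int).tolist()) for k in(i,j)]
                cv2.line(a,A,B,(0,255,0),1)
    return a
E
python3 - <<'E'
from fit import *
np.set_printoptions(precision=4,suppress=True)
cs={k:shot(k) for k in ['top','scene']}
import pickle; pickle.dump(cs,open('cs0.pkl','wb'))
Mk=np.load('masks.npz')
ims=[]
def go(name,ms,pts,p0):
    v=[(cs[k],ms[k]) for k in cs]
    r=fit(v,pts,p0); print(name,'both',r[0],np.degrees(r[0][2]),r[1])
    for k in cs:
        q=fit([(cs[k],ms[k])],pts,p0); print('  ',k,q[0],q[1])
    for k in cs: ims.append(show(cs[k],ms[k],pts,r[0],name))
om={k:hullmask(comp(orange(cs[k]['image']),s)) for k,s in [('top',(314,200)),('scene',(222,155))]}
go('scanner',om,boxpts(-.09,.065,.016,.060,.086),[.54,-.115,-.15])
go('box',{'top':Mk['top_box_0'],'scene':Mk['scene_box_0']},boxpts(-.06,.06,.03,0,.045),[.475,-.32,.1])
go('col',{'top':Mk['top_col_top_0'],'scene':Mk['scene_col_top_0']},boxpts(-.06,.06,.03,.030,.12),[.67,.07,0])
H=max(a.shape[0] for a in ims);
W=sum(a.shape[1] for a in ims); o=np.zeros((H,W,3),np.uint8);x=0
for a in ims: o[:a.shape[0],x:x+a.shape[1]]=a;x+=a.shape[1]
print(o.shape)
h=o.shape[1]//2
xs=np.cumsum([a.shape[1] for a in ims])
cv2.imwrite('pics/f1.png',cv2.resize(o[:,:xs[2]],None,fx=.6,fy=.6)); cv2.imwrite('pics/f2.png',cv2.resize(o[:,xs[2]:],None,fx=.6,fy=.6))
E
```

```text
scanner both [ 0.5364 -0.1224 -0.1293] -7.409463111066508 [np.float64(0.06981861319455074), np.float64(0.1963413807134138)]
   top [ 0.5362 -0.1227 -0.1366] [np.float64(0.06650849533139445)]
   scene [ 0.5366 -0.1213 -0.0933] [np.float64(0.18438898684388988)]
box both [ 0.4742 -0.3242  0.1334] 7.640833729185733 [np.float64(0.04138779028496096), np.float64(0.07496635959010454)]
   top [ 0.4732 -0.324   0.1463] [np.float64(0.03428911875063381)]
   scene [ 0.4785 -0.3231  0.1141] [np.float64(0.037327916364765554)]
col both [ 0.6739  0.0792 -0.0582] -3.336533141512248 [np.float64(0.07962799626439764), np.float64(0.24321769608654856)]
   top [ 0.6733  0.0797 -0.0614] [np.float64(0.0768392653315347)]
   scene [0.6688 0.0735 0.0061] [np.float64(0.23253022023513828)]
(504, 2232, 3)
```

View pics/f1.png

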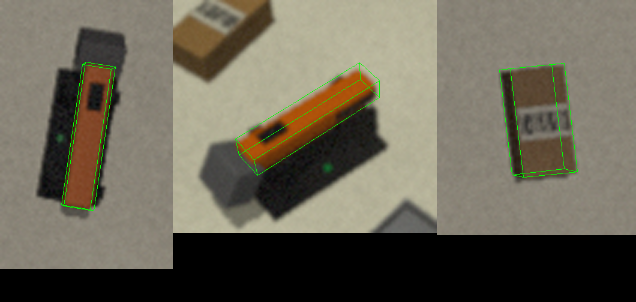

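View pics/f2.png

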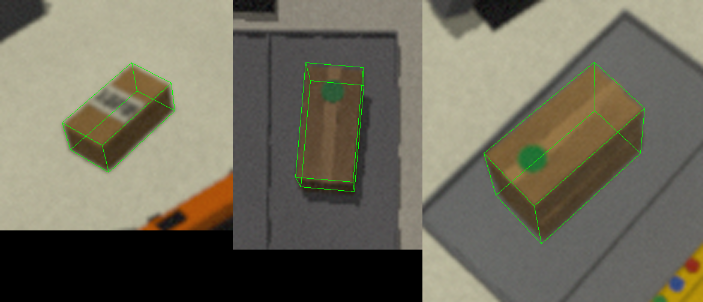

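The scanner in the cradle, at top (314,195), has the given size. The longer orange one loose on the table, at top (213,280), is the look-alike. The carton with the label is at top (388,224). I'll move over the scanner for a close look.

>>> move_arm --series "0.0164 -0.0413 0.002 -10.1 0;0.0164 -0.0413 0.002 -10.1 0;0.0164 -0.0413 0.002 -10.1 0;0.0164 -0.0413 0.002 -10.1 0;0.0164 -0.0413 0.002 -10.1 0;0.0164 -0.0413 0.002 -10.1 0;0.0164 -0.0413 0.002 -10.1 0;0.0164 -0.0413 0.002 -10.1 0;0.0164 -0.0413 0.002 -10.1 0;0.0164 -0.0413 0.002 -10.1 0;0.0164 -0.0413 0.002 -10.1 0;0.0164 -0.0413 0.002 -10.1 0;0.0164 -0.0413 0.002 -10.1 0;0.0164 -0.0413 0.002 -10.1 0;0.0164 -0.0413 0.002 -10.1 0;0.0164 -0.0413 0.002 -10.1 0;0 0 0 0 0;0 0 0 0 0" --newtons 40

```text
t: 4.75
eef_pos: [0.5269, -0.122, 0.2262]
orientation: [-2.067, 2.365, 0.001]
wrist_force: [-0.2, 0.3, -0.4]
gripper_width: 0.0852
```

Run:
```python
from fit import *
import pickle
c=shot('wrist','w1.png'); pickle.dump(c,open('w1.pkl','wb'))
t=shot('top','t1.png');s=shot('scene','s1.png')
pickle.dump((t,s),open('ts1.pkl','wb'))
print(r.read_state()['eef_pos'],c['xyz'])
```

```text
[ 0.52691792 -0.12125839  0.22663745] [ 0.60761451 -0.13251833  0.40597766]
```

View pics/w1.png

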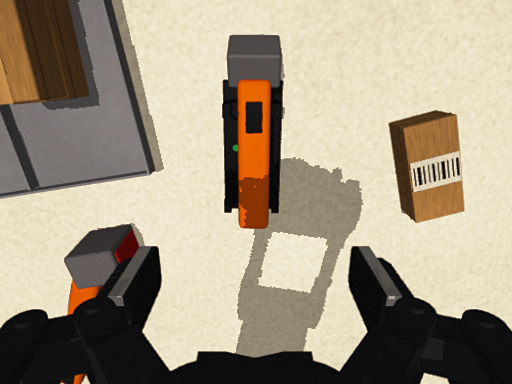

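Run:
```python
from fit import *
import pickle
np.set_printoptions(precision=4,suppress=True)
w=pickle.load(open('w1.pkl','rb')); cs=pickle.load(open('cs0.pkl','rb'))
t=cs['top']
def orange2(im):
    h=cv2.cvtColor(im,cv2.COLOR_RGB2HSV); return (h[...,0]<16)&(h[...,1]>190)&(h[...,2]>90)
mw=hullmask(comp(orange2(w['image']),(254,190))); mt=hullmask(comp(orange(t['image']),(314,200)))
pts=boxpts(-.09,.065,.016,.060,.086)
ims=[]
for nm,v in [('w',[(w,mw)]),('t',[(t,mt)]),('wt',[(w,mw),(t,mt)])]:
    q=fit(v,pts,[.5364,-.1224,-.13]); print('scanner',nm,q[0],np.degrees(q[0][2]),q[1])
    if nm=='w': ims.append(show(w,mw,pts,q[0],'',3)); 
    if nm=='t': ims.append(show(w,mw,pts,q[0],'',3))
# box
hs=cv2.cvtColor(w['image'],cv2.COLOR_RGB2HSV)
bm=(hs[...,1]>120)&(hs[...,0]>=6)&(hs[...,0]<22); bm[:, :330]=0; bm[250:]=0
mb=hullmask(comp(bm,(400,150)))
pb=boxpts(-.06,.06,.03,0,.045)
q=fit([(w,mb)],pb,[.474,-.324,.13]); print('box w',q[0],np.degrees(q[0][2]),q[1]); ims.append(show(w,mb,pb,q[0],'',3))
H=max(a.shape[0] for a in ims); o=np.hstack([np.pad(a,((0,H-a.shape[0]),(0,0),(0,0))) for a in ims]); cv2.imwrite('pics/f3.png',o[:600,:800] if o.shape[1]<=1000 else cv2.resize(o,(800,int(o.shape[0]*800/o.shape[1]))))
print(o.shape)
```

```text
scanner w [ 0.5364 -0.1219 -0.1396] -8.000646701139074 [np.float64(0.038890055379123906)]
scanner t [ 0.5361 -0.1227 -0.1363] -7.80947624349937 [np.float64(0.06652762896066126)]
scanner wt [ 0.5363 -0.1221 -0.1355] -7.76184311317552 [np.float64(0.043926012440618355), np.float64(0.07563523649165774)]
box w [ 0.4727 -0.3244  0.1521] 8.71345505545503 [np.float64(0.038128249566724434)]
(603, 891, 3)
```

View pics/f3.png

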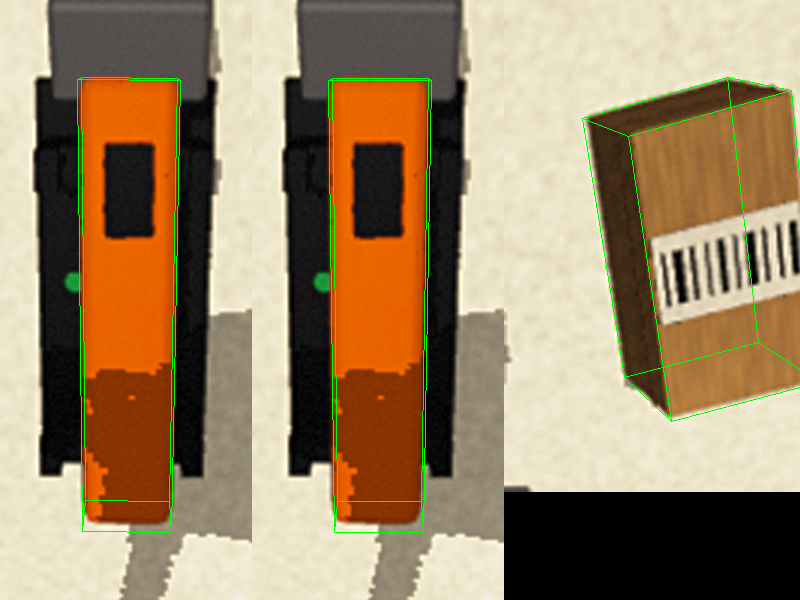

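>>> move_arm --series "0 0.0004 -0.04 0 0;0 0 -0.04 0 0;0 0 -0.04 0 0;0 0 -0.03 0 0;0 0 -0.0226 0 0;0 0 0 0 0;0 0 0 0 0"

```text
t: 5.78
eef_pos: [0.5276, -0.1216, 0.0552]
orientation: [-2.066, 2.365, -0.002]
wrist_force: [-1.1, -0.1, 0.1]
gripper_width: 0.0854
```

Run:
```python
from h import *
s=r.read_state();print(s['eef_pos'],s['wrist_force'],s['orientation'])
shot('wrist','w2.png')
t=cv2.imread('pics/t1.png')[150:215,130:210]; cv2.imwrite('pics/tag.png',cv2.resize(t,None,fx=8,fy=8,interpolation=cv2.INTER_CUBIC))
t=cv2.imread('pics/scene0.png')[245:300,320:380]; cv2.imwrite('pics/tag2.png',cv2.resize(t,None,fx=8,fy=8,interpolation=cv2.INTER_CUBIC))
```

```text
[ 0.52764379 -0.12155099  0.05515312] [-1.11455308 -0.11479118  0.08939662] [-2.06629493  2.3650335  -0.00248381]
```

View pics/w2.png

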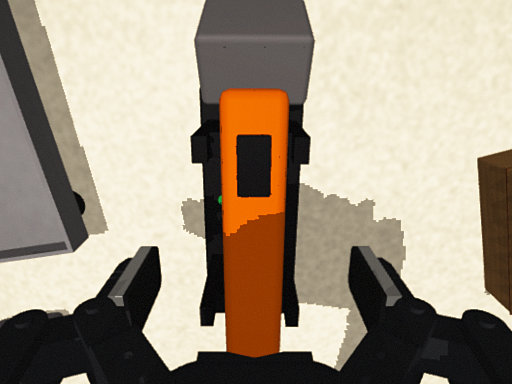

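View pics/tag.png

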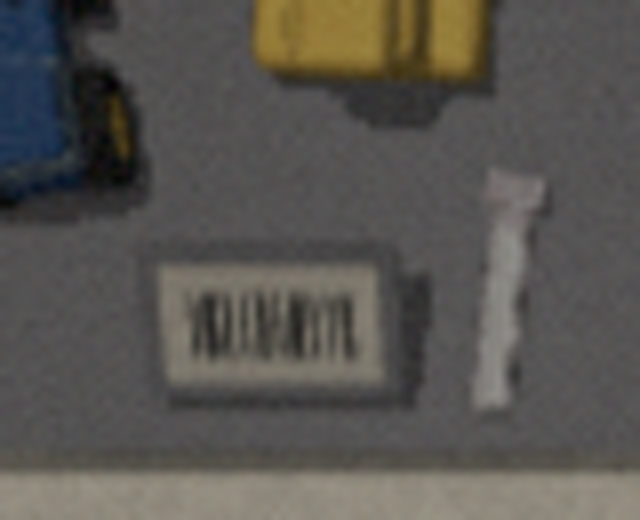

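View pics/tag2.png

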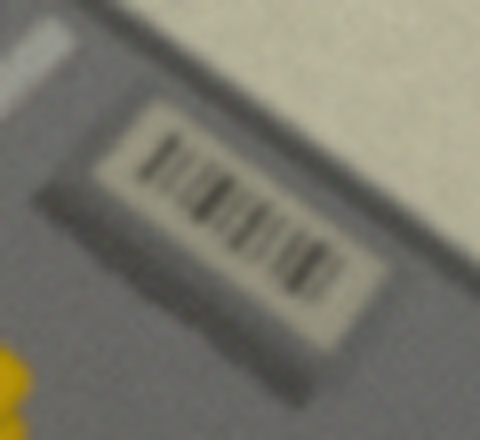

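>>> move_arm --series "0 0 0 0 1;0 0 0 0 1;0 0 0 0 1;0 0 0 0 1;0 0 0 0 1;0 0 0 0 1;0 0 0 0 1;0 0 0 0 1" --newtons 50

```text
t: 6.82
eef_pos: [0.527, -0.1219, 0.0537]
orientation: [2.066, -2.367, -0.0]
wrist_force: [0.2, 0.9, 0.3]
gripper_width: -0.0003
```

Run:
```python
from h import *
import pickle
np.set_printoptions(precision=4,suppress=True)
cs=pickle.load(open('cs0.pkl','rb'))
T=np.array([(158,262),(384,262),(387,383),(168,388)])/8+[130,150]-.4
S=np.array([(390,265),(160,100),(92,175),(330,352)])/8+[320,245]-.4
X=[]
for a,b in zip(T,S):
    x,e=tri([ray(cs['top'],a),ray(cs['scene'],b)]); X.append(x); print(x,e)
X=np.array(X); print('c',X.mean(0)); v=X[0]-X[1]+X[3]-X[2]; print('len dir',v/np.linalg.norm(v), np.degrees(np.arctan2(v[0],-v[1]))%180, np.linalg.norm(X[0]-X[1]))
u=X[0]-X[3]+X[1]-X[2]; n=np.cross(u,v);print('n',n/np.linalg.norm(n))
P=[atz(cs['top'],q,z)for q,z in zip(T,[.0705,.0705,.0535,.0535])];P=np.array(P);print(P,P.mean(0));v=P[0]-P[1]+P[3]-P[2];print(np.degrees(np.arctan2(-v[0],v[1])))
s=r.read_state();print(s['eef_pos'],s['wrist_force'],s['gripper_width'])
```

```text
[0.5597 0.3027 0.1108] [np.float64(0.004863205791328464), np.float64(0.004863205791328378)]
[0.5607 0.2364 0.1048] [np.float64(0.007587923431368412), np.float64(0.007587923431368374)]
[0.5332 0.2386 0.0014] [np.float64(0.007346504295268343), np.float64(0.00734650429526836)]
[ 0.5288  0.3147 -0.0046] [np.float64(0.006350878720655085), np.float64(0.0063508787206551275)]
c [0.5456 0.2731 0.0531]
len dir [-0.0373  0.9993  0.0006] 2.136668861706312 0.0665986223692267
n [-0.9662 -0.0362  0.2553]
[[0.5642 0.3077 0.0705]
 [0.5662 0.2355 0.0705]
 [0.5279 0.2361 0.0535]
 [0.5243 0.307  0.0535]] [0.5457 0.2716 0.062 ]
2.215030886392468
[ 0.527  -0.1219  0.0537] [0.1981 0.8568 0.2773] -0.00027560142114203676
```

Run:
```python
from h import *
w=shot('wrist','w3.png')['image'];s=shot('scene')['image'][100:230,120:300]
cv2.imwrite('pics/s3.png',cv2.resize(s[:,:,::-1],None,fx=4,fy=4))
```

```text
(no output)
```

View pics/w3.png

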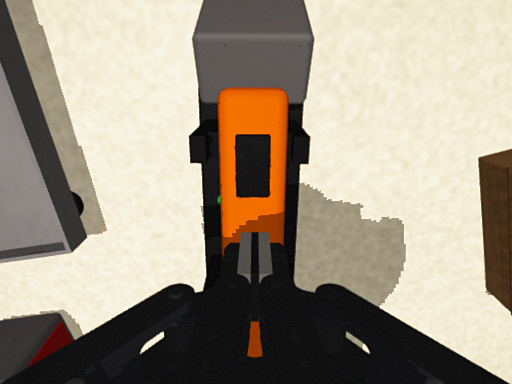

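View pics/s3.png

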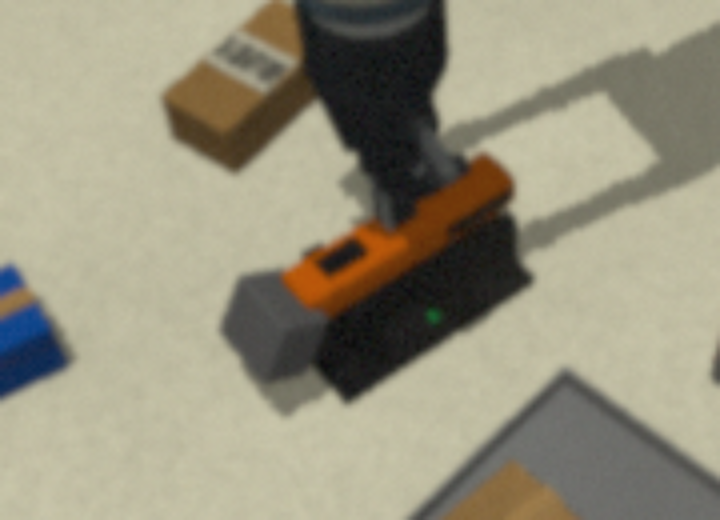

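Run:
```python
from fit import *
import pickle
np.set_printoptions(precision=4,suppress=True)
s=shot('scene'); w=shot('wrist'); tcp=r.read_state()['eef_pos']
print('tcp in scene',proj(s,tcp),'in wrist',proj(w,tcp), w['xyz'])
w1=pickle.load(open('w1.pkl','rb')); cs=pickle.load(open('cs0.pkl','rb'));t=cs['top'];sc=cs['scene']
def orange2(im):
    h=cv2.cvtColor(im,cv2.COLOR_RGB2HSV); return (h[...,0]<16)&(h[...,1]>190)&(h[...,2]>90)
mw=hullmask(comp(orange2(w1['image']),(254,190))); mt=hullmask(comp(orange(t['image']),(314,200)))
for k in [(.6,.9),(.7,.9),(.8,.9),(.9,.9),(1,1)]:
  for z0 in [.02,.03,.04,.05,.06]:
    kk=k[0]
    q=fit([(w1,mw)],boxpts(-.09*kk,.065*kk,.016*kk,z0,z0+.026*kk),[.5364,-.1224,-.13]); print(kk,z0,q)
```

```text
tcp in scene [[220.0132 162.872 ]] in wrist [[254.8903 216.2298]] [ 0.6077 -0.1325  0.2335]
0.6 0.02 (array([ 0.5611, -0.1226, -0.2316]), [np.float64(0.6942534316684601)])
0.6 0.03 (array([ 0.5611, -0.1224, -0.2404]), [np.float64(0.6780924385186741)])
0.6 0.04 (array([ 0.5615, -0.1239, -0.1903]), [np.float64(0.6606322668696359)])
0.6 0.05 (array([ 0.5623, -0.1227, -0.1462]), [np.float64(0.6407837064643973)])
0.6 0.06 (array([ 0.562 , -0.1262, -0.1434]), [np.float64(0.6199181123855017)])
0.7 0.02 (array([ 0.555 , -0.1214, -0.1471]), [np.float64(0.5852405448675888)])
0.7 0.03 (array([ 0.5546, -0.1245, -0.1448]), [np.float64(0.5637122385239233)])
0.7 0.04 (array([ 0.5553, -0.1235, -0.1337]), [np.float64(0.5405533975486208)])
0.7 0.05 (array([ 0.5555, -0.1238, -0.1254]), [np.float64(0.5141138027873284)])
0.7 0.06 (array([ 0.5556, -0.1227, -0.1476]), [np.float64(0.4868408965643946)])
0.8 0.02 (array([ 0.548 , -0.1236, -0.1459]), [np.float64(0.46212369754074695)])
0.8 0.03 (array([ 0.548 , -0.125 , -0.1226]), [np.float64(0.43380095010629643)])
0.8 0.04 (array([ 0.5486, -0.1249, -0.1329]), 
[... 294 characters left out ...]
0.5419, -0.1221, -0.1229]), [np.float64(0.28855541849295296)])
0.9 0.04 (array([ 0.5423, -0.1228, -0.1479]), [np.float64(0.2500984226135797)])
0.9 0.05 (array([ 0.5423, -0.1233, -0.1336]), [np.float64(0.21012899923886513)])
0.9 0.06 (array([ 0.5425, -0.1224, -0.147 ]), [np.float64(0.16595693026429753)])
1 0.02 (array([ 0.5355, -0.1217, -0.1336]), [np.float64(0.1720886590903126)])
1 0.03 (array([ 0.5349, -0.1215, -0.1427]), [np.float64(0.12978661977375922)])
1 0.04 (array([ 0.535 , -0.1216, -0.1414]), [np.float64(0.08390855883047689)])
1 0.05 (array([ 0.5359, -0.1218, -0.1404]), [np.float64(0.038542295477808984)])
1 0.06 (array([ 0.5364, -0.1219, -0.1396]), [np.float64(0.038890055379123906)])
```

Run:
```python
from h import *
np.set_printoptions(precision=1,suppress=True)
w=shot('wrist'); st=r.read_state(); tcp=st['eef_pos']; R=cv2.Rodrigues(st['orientation'])[0]
for p in [[0,0,0],[0,0,-.01],[0,0,-.0323],[0,0,-.02],[.042,0,-.013],[-.042,0,-.013],[.042,.011,-.013],[.042,-.011,-.013]]:
    print(p,proj(w,tcp+R@np.array(p)))
a=w['image'][190:384,150:360,::-1]; cv2.imwrite('pics/w4.png',cv2.resize(a,None,fx=3.5,fy=3.5,interpolation=cv2.INTER_CUBIC))
```

```text
[0, 0, 0] [[254.9 216.2]]
[0, 0, -0.01] [[254.9 223.6]]
[0, 0, -0.0323] [[255.  242.9]]
[0, 0, -0.02] [[254.9 231.6]]
[0.042, 0, -0.013] [[330.1 225.8]]
[-0.042, 0, -0.013] [[179.7 225.8]]
[0.042, 0.011, -0.013] [[328.7 243.3]]
[0.042, -0.011, -0.013] [[331.6 207.6]]
```

View pics/w4.png

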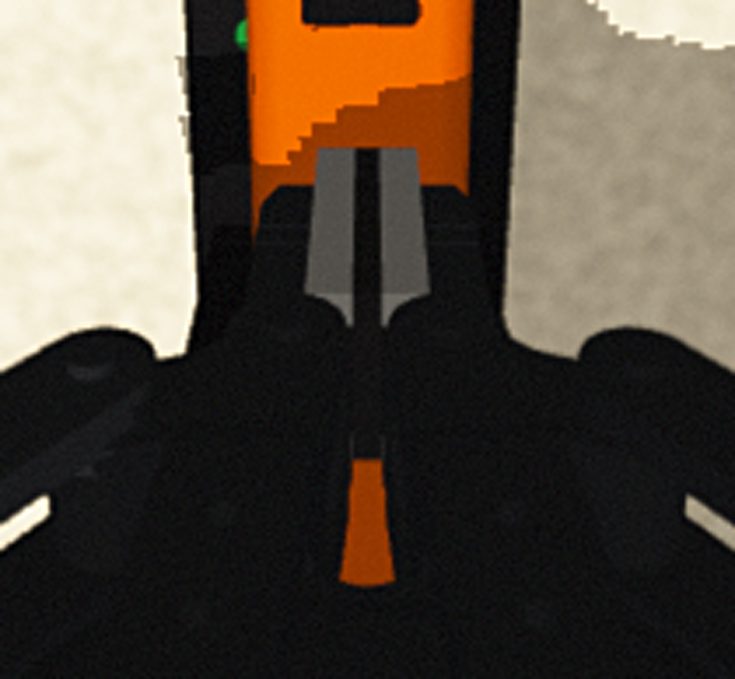

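>>> move_arm --series "0 0 0.03 0 1;0 0 0.03 0 1;0 0 0 0 1"

```text
t: 7.45
eef_pos: [0.5286, -0.1223, 0.1169]
orientation: [-2.064, 2.365, -0.007]
wrist_force: [0.3, 0.1, 0.3]
gripper_width: -0.0003
```

Run:
```python
from h import *
np.set_printoptions(precision=4,suppress=True)
w=shot('wrist','w5.png'); s=shot('scene');t=shot('top'); st=r.read_state(); tcp=st['eef_pos']; print(tcp,st['wrist_force'])
print(proj(w,tcp),proj(s,tcp),proj(t,tcp))
a=s['image'][110:210,150:290,::-1]; cv2.imwrite('pics/s5.png',cv2.resize(a,None,fx=5,fy=5,interpolation=cv2.INTER_CUBIC))
```

```text
[ 0.5266 -0.1218  0.1125] [-0.6905  0.8669  0.8942]
[[254.3113 216.4133]] [[218.3593 147.1561]] [[317.7499 200.8717]]
```

View pics/s5.png

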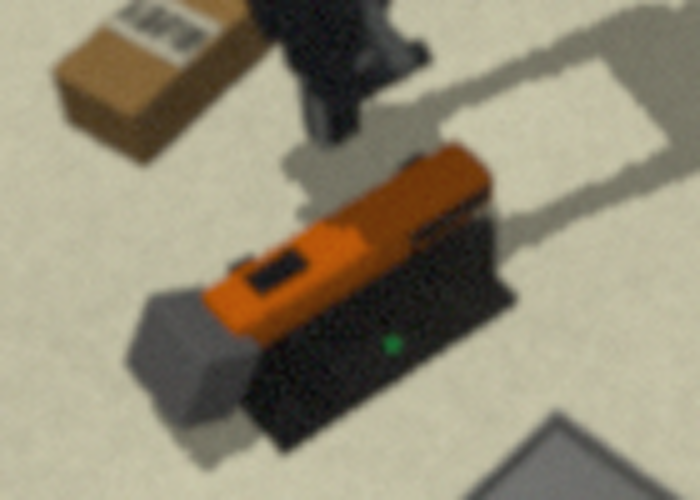

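View pics/w5.png

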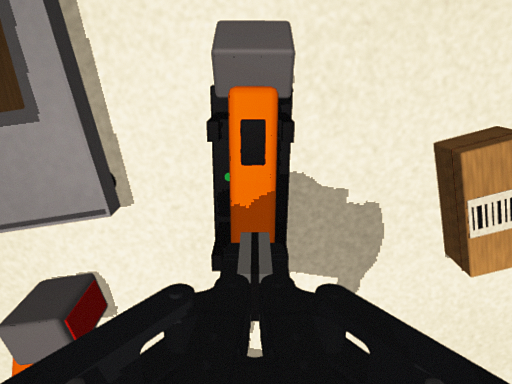

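The fingers closed above the handle: their ends sit about 34 mm higher than the reported TCP. Going 34 mm lower is safe whichever of the two is right.

>>> move_arm --series "0 0 0.01 0 0;0 0 0 0 0;0 0 0 0 0;0 0 0 0 0;0 0 0 0 0;0 0 -0.04 0 0;0 0 -0.03 0 0;0 0 -0.025 0 0;0 0 -0.009 0 0;0 0 -0.003 0 0;0 0 0 0 0;0 0 0 0 0"

```text
t: 9.1
eef_pos: [0.5278, -0.1221, 0.018]
orientation: [-2.065, 2.366, -0.003]
wrist_force: [0.0, -0.0, 0.3]
gripper_width: 0.0851
```

Run:
```python
from h import *
w=shot('wrist','w6.png'); s=shot('scene'); st=r.read_state(); print(st['eef_pos'],st['wrist_force'],st['gripper_width'])
a=s['image'][110:210,150:290,::-1]; cv2.imwrite('pics/s6.png',cv2.resize(a,None,fx=5,fy=5,interpolation=cv2.INTER_CUBIC))
```

```text
[ 0.52758964 -0.12206386  0.01761109] [ 0.65952893 -0.09907215 -0.39019733] 0.08539510407082107
```

View pics/s6.png

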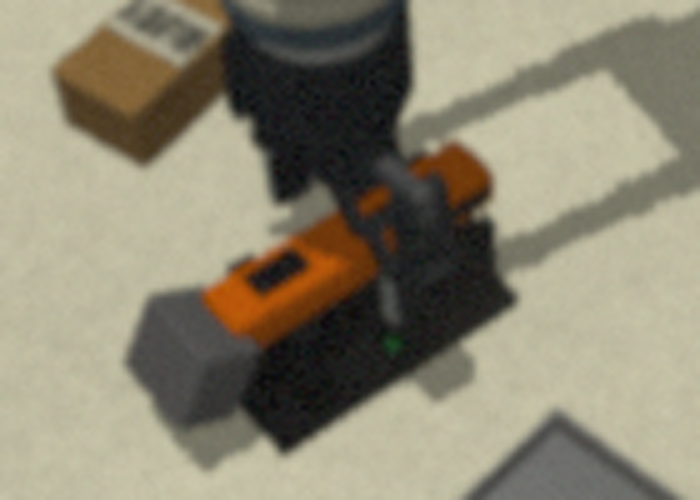

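View pics/w6.png

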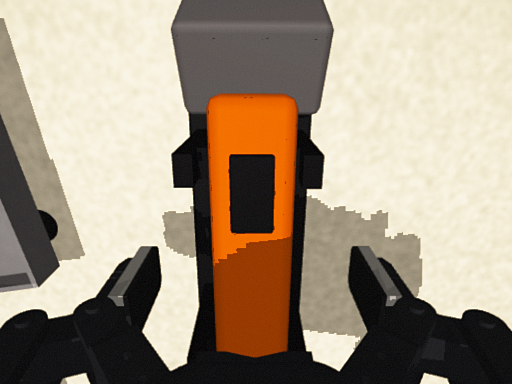

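>>> move_arm --series "0 0 0 0 1;0 0 0 0 1;0 0 0 0 1;0 0 0 0 1;0 0 0 0 1;0 0 0 0 1;0 0 0 0 1" --newtons 50

```text
t: 10.07
eef_pos: [0.5272, -0.1219, 0.0169]
orientation: [-2.066, 2.367, -0.0]
wrist_force: [0.3, 0.2, 1.7]
gripper_width: 0.0315
```

Run:
```python
from h import *
w=shot('wrist','w7.png'); s=shot('scene'); st=r.read_state(); print(st['eef_pos'],st['wrist_force'],st['gripper_width'],st['torque'])
a=s['image'][110:210,150:290,::-1]; cv2.imwrite('pics/s7.png',cv2.resize(a,None,fx=5,fy=5,interpolation=cv2.INTER_CUBIC))
```

```text
[ 0.52717273 -0.12192296  0.01684807] [-0.53494466 -0.04748926  1.07180236] 0.031352940349525654 [0.00646702 0.01958528 0.00310713]
```

View pics/s7.png

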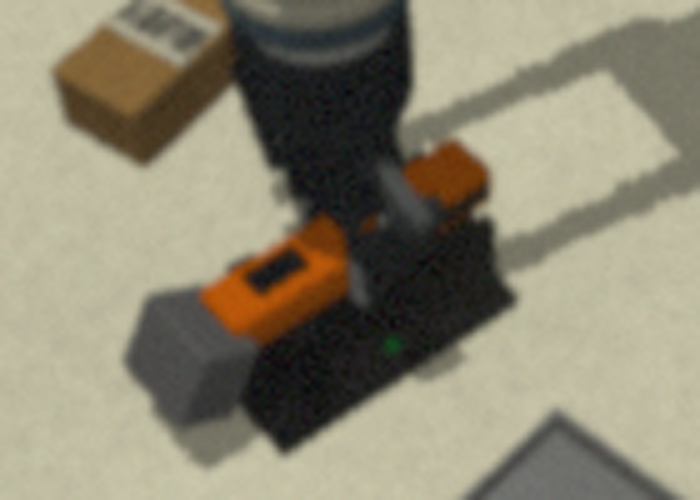

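View pics/w7.png

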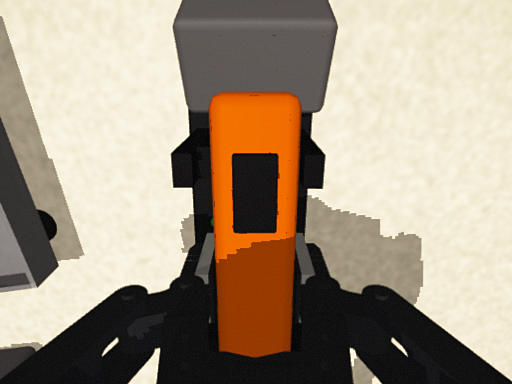

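>>> move_arm --series "0 0 0.01 0 1;0 0 0.025 0 1;0 0 0.035 0 1;0 0 0.035 0 1;0 0 0.028 0 1;-0.012 0.0388 0 1 1;-0.012 0.0388 0 1 1;-0.012 0.0388 0 1 1;-0.012 0.0388 0 1 1;-0.012 0.0388 0 1 1;-0.012 0.0388 0 1 1;-0.012 0.0388 0 1 1;-0.012 0.0388 0 1 1;-0.012 0.0388 0 1 1;-0.012 0.0388 0 1 1;0 0 0 0 1;0 0 0 0 1;0 0 0 0 1"

```text
t: 12.42
eef_pos: [0.4074, 0.2652, 0.1497]
orientation: [2.262, -2.179, 0.0]
wrist_force: [0.5, 0.1, -1.9]
gripper_width: 0.0311
```

Run:
```python
from h import *
import pickle
w=shot('wrist','w8.png'); s=shot('scene','s8.png');t=shot('top','t8.png'); st=r.read_state(); print(st)
pickle.dump((w,s,t),open('v8.pkl','wb'))
for c in ['wrist','scene','top']:
  for n in ['tag','window','grip']:
    print(c,n,[(round(a['p'],2),[round(a['position'][0]*512,1),round(a['position'][1]*384,1)]) for a in finder.landmark_of(n,c)])
a=s['image'][130:384,180:512,::-1]; cv2.imwrite('pics/s8b.png',cv2.resize(a,None,fx=2.3,fy=2.3,interpolation=cv2.INTER_CUBIC))
```

```text
{'t': 12.575, 'q': array([ 5.07401705e-01, -2.21372724e-01,  1.60850976e+00, -8.80471188e-05,
        1.75441089e+00,  2.04078712e+00]), 'dq': array([ 4.39942756e-03, -2.96807553e-04, -1.69102326e-03,  1.92858871e-03,
       -1.84423885e-03,  1.40577300e-05]), 'joint_efforts': array([ 6.23417320e-02, -3.30602539e+01, -4.29383934e+01, -8.80219537e-03,
       -1.86648482e-02, -2.85091402e-03]), 'eef_pos': array([0.407398  , 0.26535764, 0.14973513]), 'orientation': array([-2.26257340e+00,  2.17950826e+00, -1.50577419e-04]), 'wrist_force': array([ 0.27083142,  0.13049411, -1.91975493]), 'torque': array([-0.01995642,  0.0178379 ,  0.01664868]), 'gripper_width': 0.03129068441546212}
wrist tag []
wrist window []
wrist grip [(0.82, [257.9, 272.0]), (0.67, [358.7, 261.7])]
scene tag [(0.93, [352.0, 270.8])]
scene window [(0.91, [375.0, 233.7]), (0.66, [301.7, 179.4]), (0.43, [287.1, 293.0])]
scene grip [(0.77, [363.5, 176.0]), (0.59, [405.2, 186.9])]
top tag [(0.67, [161.7, 188.2])]
top window [(0.84, [155.6, 198.6]), (0.43, [179.2, 139.2])]
top grip [(0.84, [153.3, 246.8]), (0.61, [206.8, 284.1])]
```

View pics/s8b.png

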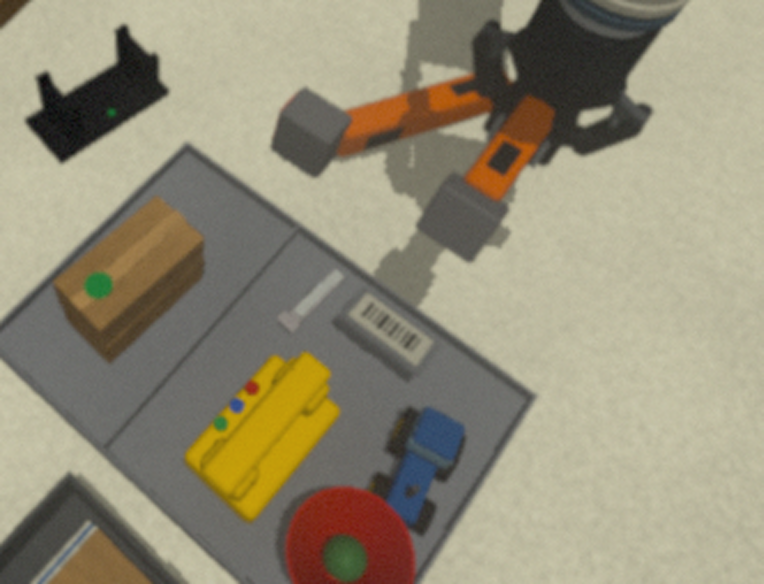

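View pics/w8.png

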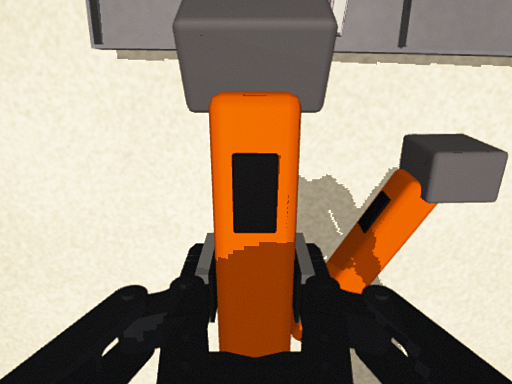

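Run:
```python
from fit import *
import pickle
np.set_printoptions(precision=4,suppress=True)
w,s,t=pickle.load(open('v8.pkl','rb')); c0=pickle.load(open('cs0.pkl','rb'))
a=[atz(w,p,.044) for p in [(118,49.5),(505,63.5)]]; print(a, np.degrees(np.arctan2(a[1][0]-a[0][0],a[0][1]-a[1][1])))
# label pts
c25,s25=np.cos(np.radians(25)),np.sin(np.radians(25))
pts=np.array([[x*c25,y,.062+x*s25] for x in(-.02,.02) for y in(-.035,.035)])
def white(c,roi,nm):
    im=c['image'].astype(float); x0,y0,x1,y1=roi
    sub=im[y0:y1,x0:x1].min(2); v,th=cv2.threshold(cv2.GaussianBlur(sub,(3,3),0).astype(np.uint8),0,255,cv2.THRESH_OTSU)
    m=np.zeros(im.shape[:2],bool); m[y0:y1,x0:x1]=th>0; print(nm,v,m.sum()); return m
mt=white(c0['top'],(146,176,182,204),'t'); ms=white(c0['scene'],(325,254,372,292),'s')
# scene: remove table corner
ms=hullmask(comp(ms,(350,272))); mt=hullmask(comp(mt,(163,190)))
for nm,v in [('t',[(c0['top'],mt)]),('s',[(c0['scene'],ms)]),('ts',[(c0['top'],mt),(c0['scene'],ms)])]:
    q=fit(v,pts,[.545,.272,0.02]); print(nm,q[0],np.degrees(q[0][2]),q[1])
```

```text
[array([0.5026, 0.3795, 0.044 ]), array([0.5049, 0.0612, 0.044 ])] 0.4147124522973541
t 82.0 263
s 112.0 443
t [0.5453 0.2727 0.0266] 1.5219195096869 [np.float64(0.05452969550798915)]
s [0.5488 0.2728 0.0265] 1.5189147337208493 [np.float64(0.049060402684563756)]
ts [0.5481 0.2729 0.0152] 0.8692017081880333 [np.float64(0.14146819415134157), np.float64(0.06422818791946308)]
```

>>> move_arm --series "0.001 0.004 0 -1 1;0 0 -0.02 0 1;0 0 -0.02 0 1;0 0 -0.01 0 1;0 0 -0.004 0 1;0 0 0 0 1;0 0 0 0 1;0 0 0 0 1;0 0 0 0 1"

```text
t: 14.15
eef_pos: [0.4082, 0.2702, 0.0961]
orientation: [-2.245, 2.197, -0.0]
wrist_force: [0.8, -0.5, -1.6]
gripper_width: 0.0316
```

Run:
```python
from fit import *
import pickle
np.set_printoptions(precision=4,suppress=True)
s=shot('scene','s9.png');t=shot('top','t9.png'); st=r.read_state(); p=st['eef_pos'];o=st['orientation'];h=2*np.degrees(np.arctan2(o[1],o[0]));print(p,h)
pickle.dump((s,t),open('v9.pkl','wb'))
W={}
for c,n in [(s,'scene'),(t,'top')]:
  for k in ['window','grip']:
    W[n,k]=[(round(a['p'],2),[round(a['position'][0]*512,1),round(a['position'][1]*384,1)]) for a in finder.landmark_of(k,n)]; print(n,k,W[n,k])
yaw=np.radians(h+90-.2 if h<0 else h-270-.2); print('yaw',np.degrees(yaw))
R=np.array([[np.cos(yaw),-np.sin(yaw),0],[np.sin(yaw),np.cos(yaw),0],[0,0,1]])
org=p-R@np.array([-.009,-.001,-.0432]); win=org+R@np.array([.094,0,-.016]); hit=win+.07*R@np.array([.5,0,-.866])
print('org',org,'win',win,'hit',hit); print(proj(s,win),proj(t,win))
a=s['image'].copy()
for q in [win,hit]+[win+k*.07*R@np.array([.5,0,-.866]) for k in np.linspace(0,1,30)]:
    x,y=proj(s,q)[0]; cv2.circle(a,(int(round(x)),int(round(y))),0,(255,0,255),-1)
hl=[hit+R@np.array([0,k,0]) for k in np.linspace(-.03,.03,20)]
for q in hl:
    x,y=proj(s,q)[0]; cv2.circle(a,(int(round(x)),int(round(y))),0,(255,0,0),-1)
cv2.imwrite('pics/s9b.png',cv2.resize(a[170:310,280:440,::-1],None,fx=4.5,fy=4.5,interpolation=cv2.INTER_CUBIC))
```

```text
[0.4082 0.2702 0.0959] 271.226577743027
scene window [(0.98, [300.3, 178.3]), (0.81, [369.0, 243.9])]
scene grip [(0.78, [362.9, 179.2]), (0.69, [397.5, 203.2])]
top window [(0.56, [247.4, 244.8])]
top grip [(0.95, [154.1, 245.8]), (0.74, [194.8, 188.8]), (0.73, [205.1, 281.6])]
yaw 1.0265777430270078
org [0.4171 0.2713 0.1391] win [0.5111 0.273  0.1231] hit [0.5461 0.2736 0.0625]
[[368.173  246.6816]] [[157.658  202.7588]]
```

View pics/s9b.png

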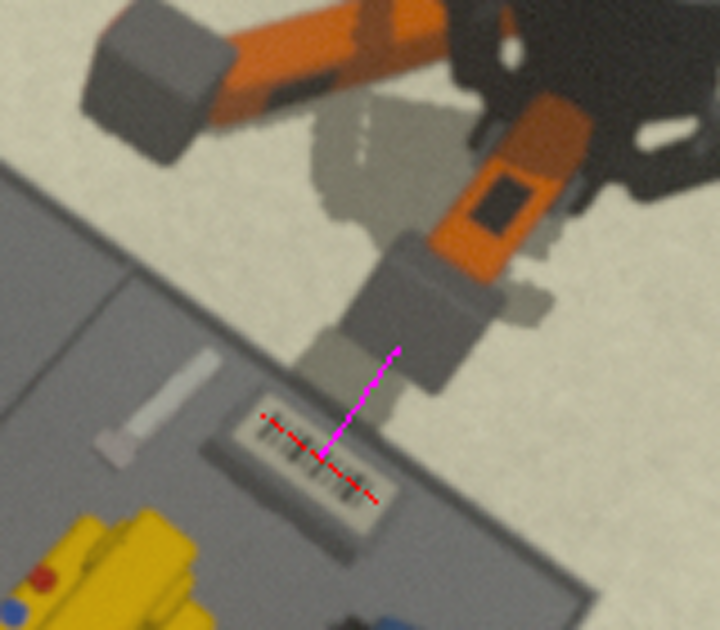

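>>> move_arm --series "0.001 -0.001 0 0 1;0 0 0 0 1;0 0 0 0 1;0 0 0 0 1;0 0 0 0 1;0 0 0 0 1;0 0 0 0 1;0 0 0 0 1;0 0 0 0 1;0 0 0 0 1;0 0 0 0 1;0 0 0 0 1;0 0 0 0 1;0 0 0 0 1;0 0 0 0 1"

```text
t: 16.32
eef_pos: [0.409, 0.2691, 0.0957]
orientation: [-2.245, 2.198, 0.0]
wrist_force: [-0.4, 0.9, -0.7]
gripper_width: 0.0314
```

>>> move_arm --series "0 0 0.027 0 1;0 0 0.0275 0 1;-0.006 -0.0512 0 0.6 1;-0.006 -0.0512 0 0.6 1;-0.006 -0.0512 0 0.6 1;-0.006 -0.0512 0 0.6 1;-0.006 -0.0512 0 0.6 1;-0.006 -0.0512 0 0.6 1;-0.006 -0.0512 0 0.6 1;-0.006 -0.0512 0 0.6 1;-0.006 -0.0512 0 0.6 1;-0.006 -0.0512 0 0.6 1;-0.006 -0.0512 0 0.7 1;-0.006 -0.0512 0 0.7 1;0 0 -0.03 0 1;0 0 -0.02 0 1;0 0 -0.01 0 1;0 0 0 0 1;0 0 0 0 1;0 0 0 0 1"

```text
t: 18.82
eef_pos: [0.3376, -0.3455, 0.0914]
orientation: [2.382, -2.047, 0.003]
wrist_force: [-0.3, 1.0, -1.5]
gripper_width: 0.0313
```

```bash
cat > chk.py <<'E'
from fit import *
np.set_printoptions(precision=4,suppress=True)
s=shot('scene');t=shot('top');w=shot('wrist','w10.png'); st=r.read_state(); p=st['eef_pos'];o=st['orientation'];h=2*np.degrees(np.arctan2(o[1],o[0]));print(p,h,st['gripper_width'])
yaw=np.radians((h+90-.2+180)%360-180); print('yaw',np.degrees(yaw))
R=np.array([[np.cos(yaw),-np.sin(yaw),0],[np.sin(yaw),np.cos(yaw),0],[0,0,1]])
b=R@np.array([.5,0,-.866])
org=p-R@np.array([-.009,-.001,-.0432]); win=org+R@np.array([.094,0,-.016]); D=(win[2]-.045)/.866; hit=win+D*b
print('org',org,'win',win,'hit',hit,'D',D)
for c,n in [(s,'s'),(t,'t')]:
    f=6; u0=proj(c,hit)[0]-60; u0=u0.astype(int)
    a=cv2.resize(c['image'][u0[1]:u0[1]+110,u0[0]:u0[0]+110,::-1],None,fx=f,fy=f,interpolation=cv2.INTER_CUBIC)
    def d(A,B,col):
        P=((proj(c,np.array([A,B]))-u0+.5)*f).astype(int); cv2.line(a,tuple(P[0].tolist()),tuple(P[1].tolist()),col,1)
    d(win,hit,(255,0,255)); d(hit-R@np.array([0,.028,0]),hit+R@np.array([0,.028,0]),(0,0,255))
    cv2.imwrite(f'pics/chk_{n}.png',a)
E
python3 chk.py; python3 -c "
import cv2,numpy as np
cv2.imwrite('pics/chk.png',cv2.resize(np.hstack([cv2.imread('pics/chk_s.png'),cv2.imread('pics/chk_t.png')]),None,fx=.6,fy=.6))"
```

```text
[ 0.3373 -0.3455  0.0908] -81.36495242282959 0.03162487753793715
yaw 8.435047577170423
org [ 0.346  -0.3432  0.134 ] win [ 0.439  -0.3294  0.118 ] hit [ 0.4807 -0.3232  0.045 ] D 0.08424856697506496
```

View pics/chk.png

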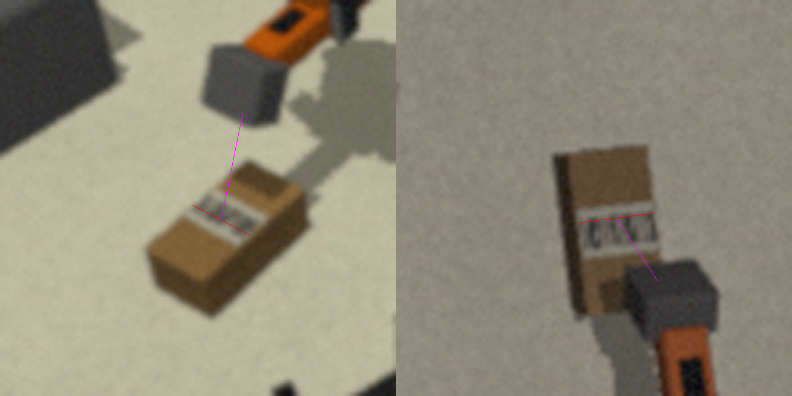

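View pics/w10.png

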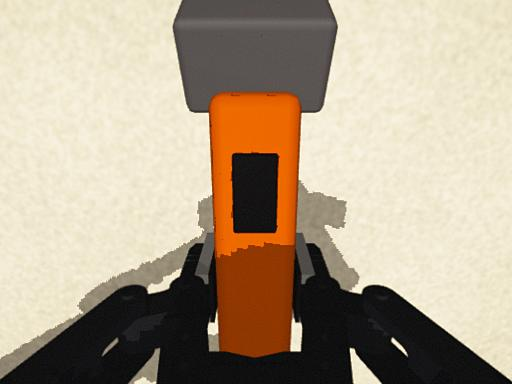

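>>> move_arm --series "-0.001 0 -0.008 0 1;0 0 -0.0045 0 1;0 0 0 0 1;0 0 0 0 1;0 0 0 0 1"

```text
t: 19.6
eef_pos: [0.3361, -0.3454, 0.0779]
orientation: [2.382, -2.048, 0.001]
wrist_force: [0.7, 0.5, -1.8]
gripper_width: 0.0313
```

```bash
python3 chk.py; python3 -c "
import cv2,numpy as np
cv2.imwrite('pics/chk2.png',cv2.resize(np.hstack([cv2.imread('pics/chk_s.png'),cv2.imread('pics/chk_t.png')]),None,fx=.6,fy=.6))"
```

```text
[ 0.3361 -0.3454  0.0778] -81.37177465650221 0.031400654093040596
yaw 8.428225343497786
org [ 0.3449 -0.3431  0.121 ] win [ 0.4379 -0.3293  0.105 ] hit [ 0.4722 -0.3242  0.045 ] D 0.0693353667189553
```

View pics/chk2.png

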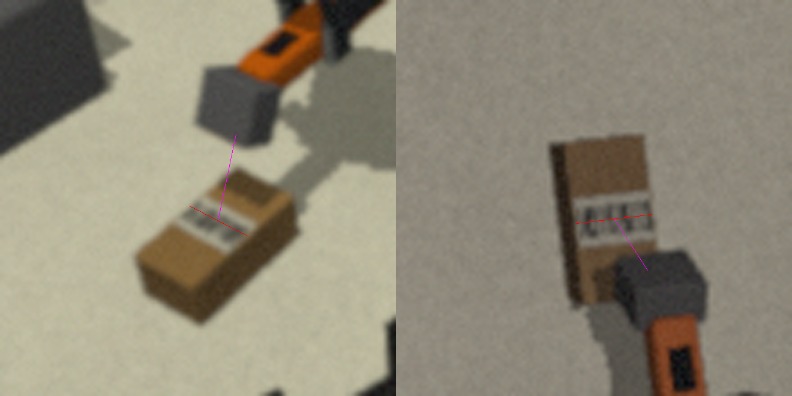

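>>> move_arm --series "0 0 0 0 1;0 0 0 0 1;0 0 0 0 1;0 0 0 0 1;0 0 0 0 1;0 0 0 0 1;0 0 0 0 1;0 0 0 0 1;0 0 0 0 1;0 0 0 0 1;0 0 0 0 1;0 0 0 0 1;0 0 0 0 1"

```text
t: 21.38
eef_pos: [0.3361, -0.3453, 0.0777]
orientation: [2.382, -2.048, -0.0]
wrist_force: [-0.4, 0.2, -0.6]
gripper_width: 0.0314
```

>>> move_arm --series "0 0 0.03 0 1;0 0 0.042 0 1;0.0273 0.0319 0 -2.3 1;0.0273 0.0319 0 -2.3 1;0.0273 0.0319 0 -2.4 1;0.0273 0.0319 0 -2.4 1;0.0273 0.0319 0 -2.4 1;0.0273 0.0319 0 -2.3 1;0.0273 0.032 0 -2.3 1;0 0 -0.03 0 1;0 0 -0.03 0 1;0 0 -0.02 0 1;0 0 0 0 1;0 0 0 0 1;0 0 0 0 1"

```text
t: 23.25
eef_pos: [0.528, -0.1223, 0.0714]
orientation: [-2.065, 2.366, -0.004]
wrist_force: [0.3, 0.3, -1.9]
gripper_width: 0.0316
```

Run:
```python
from fit import *
st=r.read_state();o=st['orientation'];print(st['eef_pos'],2*np.degrees(np.arctan2(o[1],o[0])),st['wrist_force'])
w=shot('wrist','w11.png')
```

```text
[ 0.52800017 -0.12230835  0.07143389] 262.2142577254449 [ 0.25456964  0.30553529 -1.90506593]
```

View pics/w11.png

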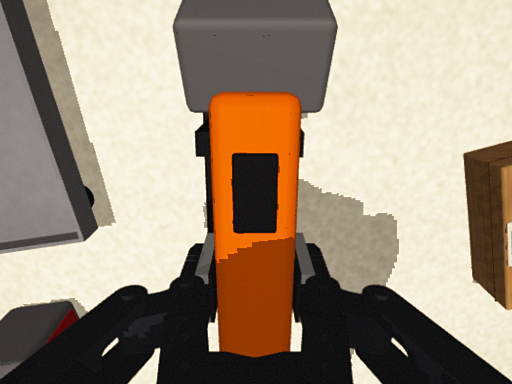

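>>> move_arm --series "-0.0005 0.0003 -0.025 0 1;0 0 -0.015 0 1;0 0 -0.007 0 1;0 0 -0.004 0 1;0 0 0 0 1;0 0 0 0 1"

```text
t: 24.05
eef_pos: [0.5271, -0.1218, 0.0194]
orientation: [-2.065, 2.366, -0.002]
wrist_force: [-0.3, 0.1, -2.6]
gripper_width: 0.0315
```

>>> move_arm --series "0 0 -0.0015 0 1;0 0 -0.001 0 1;0 0 0 0 1;0 0 0 0 1"

```text
t: 24.55
eef_pos: [0.5269, -0.1216, 0.0169]
orientation: [-2.066, 2.366, -0.001]
wrist_force: [-1.5, 1.2, 4.4]
gripper_width: 0.031
```

Run:
```python
from fit import *
st=r.read_state();print(st['eef_pos'],st['wrist_force'])
shot('wrist','w12.png'); s=shot('scene')
a=s['image'][110:210,150:290,::-1]; cv2.imwrite('pics/s12.png',cv2.resize(a,None,fx=5,fy=5,interpolation=cv2.INTER_CUBIC))
```

```text
[ 0.52692475 -0.12164906  0.01686923] [-1.52337943  1.17659944  4.36109332]
```

View pics/w12.png

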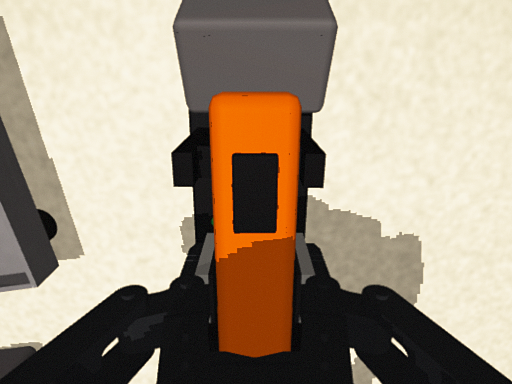

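View pics/s12.png

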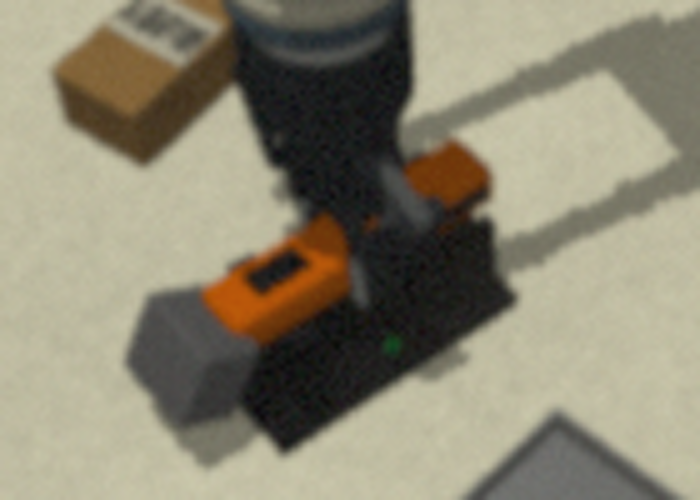

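>>> move_arm --series "0 0 0 0 0;0 0 0 0 0;0 0 0 0 0;0 0 0 0 0;0 0 0 0 0;0 0 0.03 0 0;0 0 0.04 0 0;0 0 0.05 0 0;0 0 0.05 0 0;0 0.03 0.04 2 0;0 0.05 0.02 2 0;0 0.05 0.01 2 0;0 0.05 0 2 0;0 0 0 0 0;0 0 0 0 0;0 0 0 0 0"

```text
t: 26.65
eef_pos: [0.5267, 0.0573, 0.256]
orientation: [2.224, -2.219, 0.0]
wrist_force: [0.4, -1.0, -0.2]
gripper_width: 0.0854
```

Run:
```python
from fit import *
import pickle
st=r.read_state();print(st['eef_pos'],st['wrist_force'])
w=shot('wrist','w13.png'); s=shot('scene','s13.png');t=shot('top','t13.png');pickle.dump((w,s,t),open('v13.pkl','wb'))
```

```text
[0.52670908 0.05727516 0.25601636] [ 0.36075061 -1.00073847 -0.23775136]
```

View pics/w13.png

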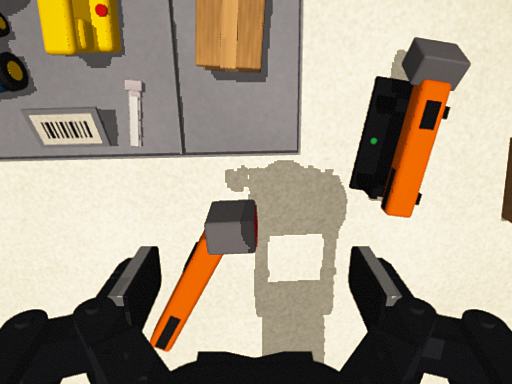

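View pics/s13.png

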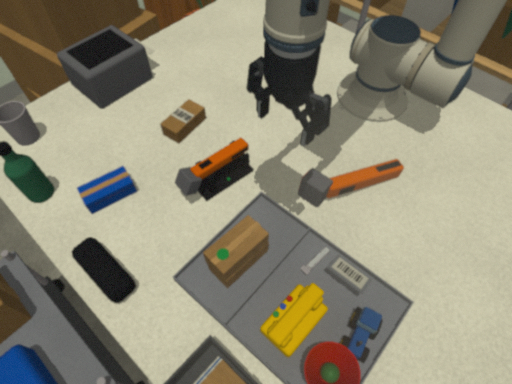

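>>> move_arm --series "0.04 0.01 0.01 0 0;0.04 0.01 0.01 0 0;0.03 0 0 0 0;0 0 0 0 0;0 0 0 0 0;0 0 0 0 0"

```text
t: 27.55
eef_pos: [0.6359, 0.0781, 0.2771]
orientation: [-2.225, 2.217, -0.001]
wrist_force: [-0.5, 0.1, 0.2]
gripper_width: 0.0853
```

Run:
```python
from fit import *
import pickle
st=r.read_state();print(st['eef_pos'],st['wrist_force'])
w=shot('wrist','w14.png'); s=shot('scene','s14.png');pickle.dump((w,s),open('v14.pkl','wb'))
```

```text
[0.63594455 0.07814337 0.27713656] [-0.45869328  0.11163664  0.19718389]
```

View pics/w14.png

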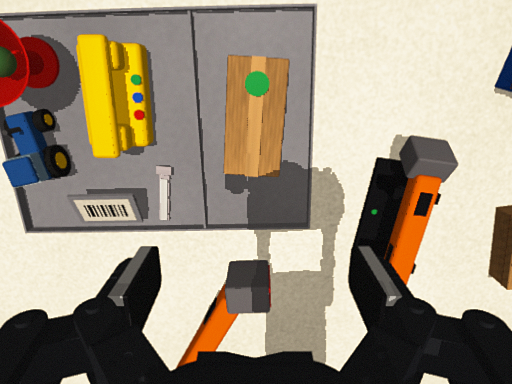

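Run:
```python
from fit import *
import pickle
np.set_printoptions(precision=4,suppress=True)
w,s=pickle.load(open('v14.pkl','rb')); _,_,t=pickle.load(open('v13.pkl','rb')); c0=pickle.load(open('cs0.pkl','rb'))
def seg(c,roi,seed):
    h=cv2.cvtColor(c['image'],cv2.COLOR_RGB2HSV); x0,y0,x1,y1=roi
    m=((h[...,0]>=5)&(h[...,0]<25)&(h[...,1]>75))|((h[...,0]>40)&(h[...,0]<90)&(h[...,1]>100))
    z=np.zeros_like(m); z[y0:y1,x0:x1]=m[y0:y1,x0:x1]
    z=cv2.morphologyEx(z.astype(np.uint8),cv2.MORPH_CLOSE,np.ones((3,3),np.uint8))>0
    return hullmask(comp(z,seed))
# wrist: silhouette of upper box (same footprint w/ base); use upper top face + col
mw=seg(w,(215,45,300,190),(258,130)); mt=seg(c0['top'],(222,110,258,175),(240,140)); ms=seg(c0['scene'],(195,210,275,290),(232,245))
ims=[]
pts=boxpts(-.06,.06,.03,.03,.12); up=boxpts(-.06,.06,.03,.075,.12)
for nm,v in [('w',[(w,mw)]),('t',[(c0['top'],mt)]),('s',[(c0['scene'],ms)]),('wt',[(w,mw),(c0['top'],mt)])]:
    q=fit(v,pts,[.674,.078,-.03]); print('col',nm,q[0],np.degrees(q[0][2]),q[1])
    ims.append(show(v[0][0],None,up,q[0],'',3))
H=max(a.shape[0] for a in ims); o=np.hstack([np.pad(a,((0,H-a.shape[0]),(0,0),(0,0))) for a in ims]); print(o.shape)
cv2.imwrite('pics/f4.png',cv2.resize(o,(800,int(o.shape[0]*800/o.shape[1]))))
# scanner now
pt=boxpts(-.09,.065,.016,.060,.086)
w13,_,t13=pickle.load(open('v13.pkl','rb'))
mt=hullmask(comp(orange(t13['image']),(314,200)))
q=fit([(t13,mt)],pt,[.5364,-.122,-.13]); print('scanner now top',q[0],np.degrees(q[0][2]),q[1])
h=cv2.cvtColor(w13['image'],cv2.COLOR_RGB2HSV); m=(h[...,0]<16)&(h[...,1]>190)&(h[...,2]>90)
q=fit([(w13,hullmask(comp(m,(420,140))))],pt,[.5364,-.122,-.13]); print('scanner now wrist',q[0],np.degrees(q[0][2]),q[1])
```

```text
col w [ 0.6726  0.0785 -0.0596] -3.417548371174651 [np.float64(0.020189003436426118)]
col t [ 0.6709  0.079  -0.0534] -3.060453895360951 [np.float64(0.03915676959619953)]
col s [ 0.6728  0.0784 -0.0566] -3.2440374686813613 [np.float64(0.03833294904311736)]
col wt [ 0.672   0.0786 -0.059 ] -3.379077771959317 [np.float64(0.022900153689409244), np.float64(0.04584323040380048)]
(522, 1287, 3)
scanner now top [ 0.5357 -0.1236 -0.1318] -7.549720561417288 [np.float64(0.06348996832101372)]
scanner now wrist [ 0.5375 -0.1231 -0.1048] -6.0046531215777765 [np.float64(0.1444515223213125)]
```

View pics/f4.png

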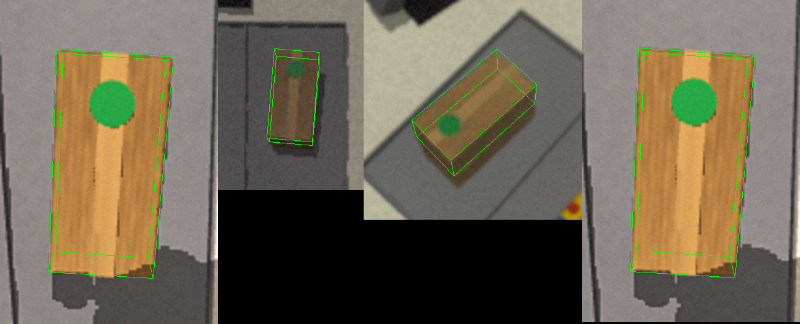

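>>> move_arm --series "-0.0163 -0.0403 -0.005 0.8 0;-0.0163 -0.0403 -0.005 0.8 0;-0.0163 -0.0403 -0.005 0.8 0;-0.0163 -0.0403 -0.005 0.8 0;-0.0163 -0.0403 -0.005 0.8 0;-0.0163 -0.0403 -0.005 0.8 0;-0.0163 -0.0403 -0.01 0.9 0;-0.0163 -0.0403 -0.015 0.9 0;-0.0163 -0.0403 -0.02 0.9 0;-0.0163 -0.0397 -0.025 0.8 0;0 0 -0.02 0 0;0 0 0 0 0;0 0 0 0 0;0 0 0 0 0"

```text
t: 29.4
eef_pos: [0.4746, -0.3235, 0.1579]
orientation: [-2.382, 2.048, -0.004]
wrist_force: [1.2, -0.1, -0.3]
gripper_width: 0.0852
```

Run:
```python
from fit import *
import pickle
np.set_printoptions(precision=4,suppress=True)
st=r.read_state();o=st['orientation'];print(st['eef_pos'],2*np.degrees(np.arctan2(o[1],o[0])))
w=shot('wrist','w15.png');pickle.dump(w,open('w15.pkl','wb'))
h=cv2.cvtColor(w['image'],cv2.COLOR_RGB2HSV); m=(h[...,1]>80)&(h[...,0]>=4)&(h[...,0]<25)&(h[...,2]>30); m[:60]=0;m[250:]=0;m[:,:190]=0;m[:,330:]=0
mb=hullmask(comp(cv2.morphologyEx(m.astype(np.uint8),cv2.MORPH_OPEN,np.ones((3,3),np.uint8))>0,(255,160)))
pb=boxpts(-.06,.06,.03,0,.045)
q=fit([(w,mb)],pb,[.473,-.324,.148]); print(q[0],np.degrees(q[0][2]),q[1])
cv2.imwrite('pics/f5.png',show(w,mb,pb,q[0],'',3));
```

```text
[ 0.4746 -0.3235  0.1579] 278.6150189729028
[ 0.4729 -0.3239  0.1299] 7.443720786034166 [np.float64(0.24326048668272168)]
```

View pics/w15.png

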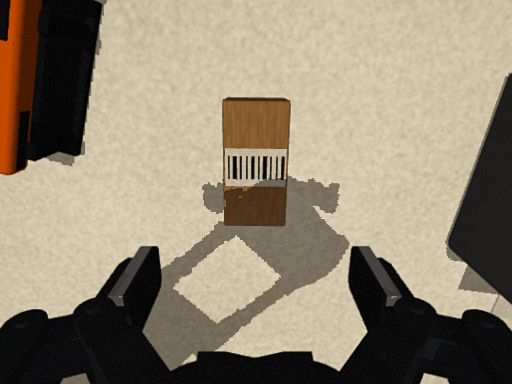

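View pics/f5.png

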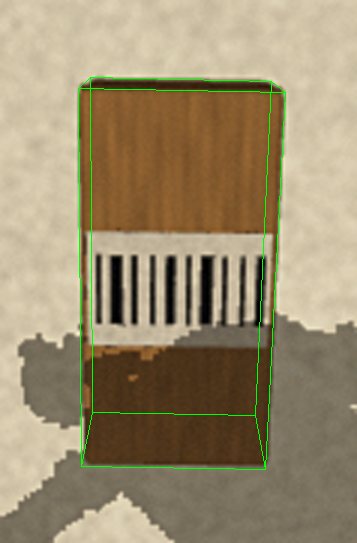

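>>> move_arm --series "-0.0016 -0.0005 -0.04 -0.7 0;0 0 -0.045 0 0;0 0 -0.04 0 0;0 0 -0.025 0 0;0 0 -0.012 0 0;0 0 -0.008 0 0;0 0 -0.004 0 0;0 0 0 0 0;0 0 0 0 0"

```text
t: 30.58
eef_pos: [0.4725, -0.3249, -0.0169]
orientation: [-2.368, 2.065, -0.002]
wrist_force: [-0.5, -0.0, -0.5]
gripper_width: 0.0856
```

Run:
```python
from fit import *
st=r.read_state();print(st['eef_pos'],st['wrist_force'])
shot('wrist','w16.png'); s=shot('scene')
a=s['image'][60:180,120:270,::-1]; cv2.imwrite('pics/s16.png',cv2.resize(a,None,fx=5,fy=5,interpolation=cv2.INTER_CUBIC))
```

```text
[ 0.47249999 -0.3248835  -0.01691614] [-0.46129768 -0.02421868 -0.45966562]
```

View pics/w16.png

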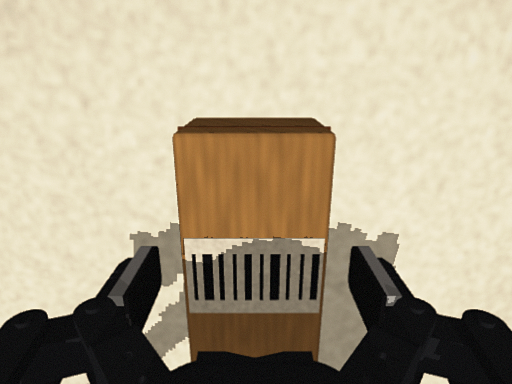

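View pics/s16.png

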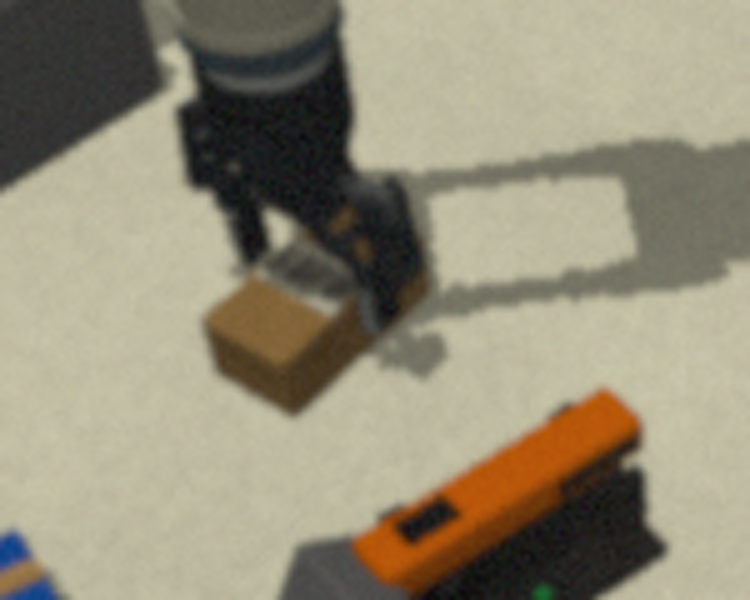

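>>> move_arm --series "0 0.0003 -0.006 0 0;0 0 -0.004 0 0;0 0 0 0 0;0 0 0 0 1;0 0 0 0 1;0 0 0 0 1;0 0 0 0 1;0 0 0 0 1;0 0 0 0 1;0 0 0 0 1" --newtons 40

```text
t: 31.92
eef_pos: [0.4723, -0.3244, -0.0275]
orientation: [-2.368, 2.065, -0.001]
wrist_force: [-0.2, -0.9, 2.6]
gripper_width: 0.0596
```

>>> move_arm --series "0 0 0.01 0 1;0 0 0.025 0 1;0 0 0.04 0 1;0 0 0.045 0 1;0 0 0.04 0 1;0.01 0.02 0.0275 -0.6 1;0.02 0.04 0 -1.1 1;0.02 0.04 0 -1.1 1;0.02 0.04 0 -1.1 1;0.02 0.04 0 -1.1 1;0.02 0.04 0 -1.1 1;0.02 0.04 0 -1.1 1;0.02 0.04 0 -1.1 1;0.02 0.04 0 -1.1 1;0.02 0.04 0 -1.1 1;0.0094 0.023 0 -0.6 1;0 0 0 0 1;0 0 0 0 1;0 0 0 0 1;0 0 0 0 1"

```text
t: 34.42
eef_pos: [0.6713, 0.0779, 0.16]
orientation: [-2.156, 2.285, -0.0]
wrist_force: [-0.1, 0.4, -2.6]
gripper_width: 0.0594
```

```bash
cat > cc.py <<'E'
from fit import *
import sys
np.set_printoptions(precision=4,suppress=True)
st=r.read_state();o=st['orientation'];p=st['eef_pos'];h=2*np.degrees(np.arctan2(o[1],o[0]));print(p,h,st['wrist_force'],st['torque'],st['gripper_width'])
s=shot('scene');t=shot('top');w=shot('wrist',f'w{sys.argv[1]}.png')
yaw=np.radians((h+90+180)%360-180); zb=p[2]+.0275
q=[p[0]+.0007*np.cos(yaw),p[1],yaw]
# overlay held box (green) and column top target
a=show(s,None,boxpts(-.06,.06,.03,zb,zb+.045),q,'',4); b=show(t,None,boxpts(-.06,.06,.03,zb,zb+.045),q,'',5)
H=max(a.shape[0],b.shape[0]); cv2.imwrite(f'pics/cc{sys.argv[1]}.png',np.hstack([np.pad(x,((0,H-x.shape[0]),(0,0),(0,0))) for x in (a,b)])[:600,:800])
E
python3 cc.py 17
```

```text
[0.6713 0.0779 0.16  ] 266.6622954959655 [-0.0751  0.4187 -2.5675] [-0.0446  0.0456 -0.0254] 0.05943721903819815
```

View pics/cc17.png

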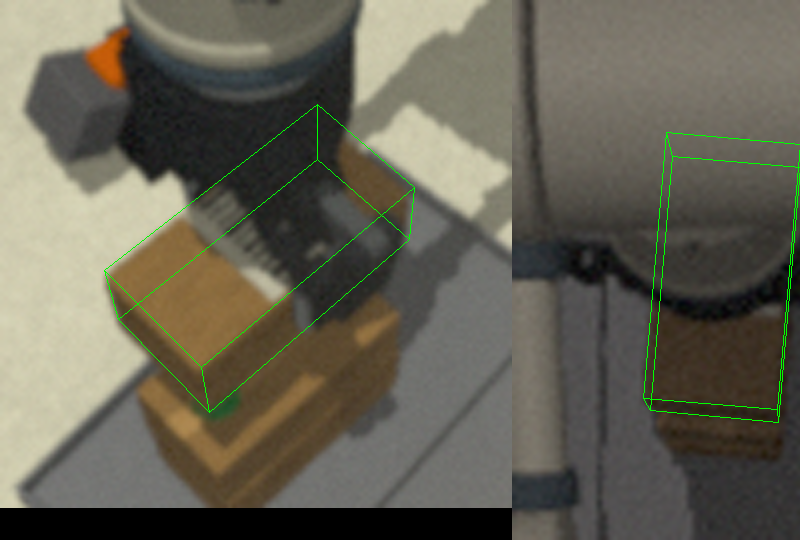

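View pics/w17.png

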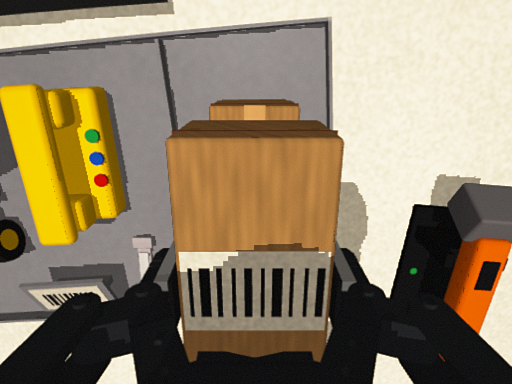

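>>> move_arm --series "0.0005 0.0005 -0.02 0 1;0 0 -0.02 0 1;0 0 -0.013 0 1;0 0 -0.006 0 1;0 0 -0.003 0 1;0 0 0 0 1;0 0 0 0 1"

```text
t: 35.45
eef_pos: [0.6724, 0.0793, 0.0986]
orientation: [-2.156, 2.283, -0.001]
wrist_force: [-0.3, -0.3, -1.3]
gripper_width: 0.0593
```

```bash
python3 cc.py 18
```

```text
[0.6724 0.0793 0.0986] 266.7279812045468 [-0.3295 -0.3116 -1.3313] [ 0.0008  0.0093 -0.0094] 0.05927145650915806
```

View pics/cc18.png

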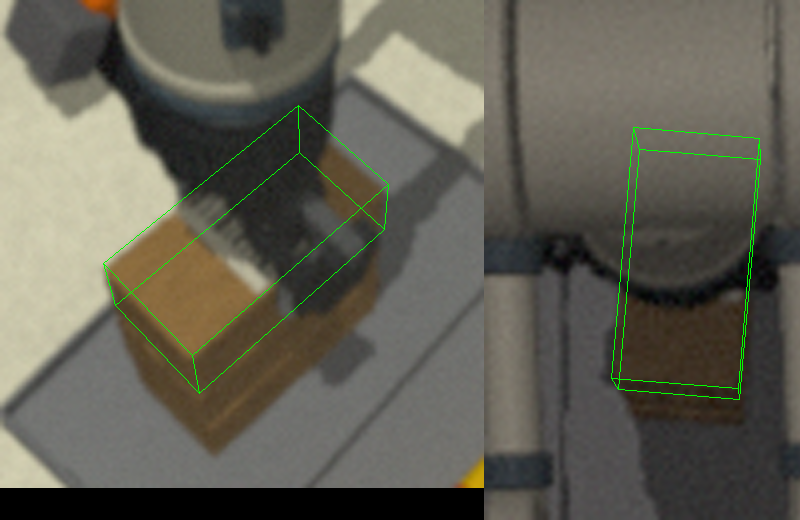

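View pics/w18.png

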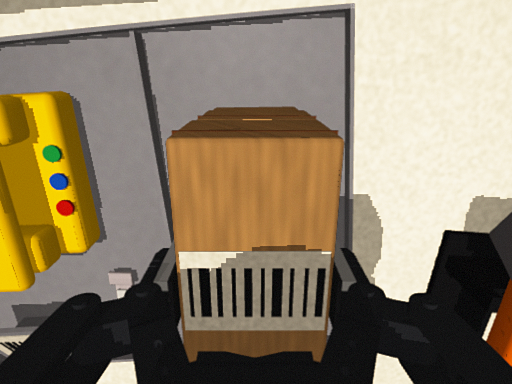

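>>> move_arm --series "-0.0005 -0.0005 -0.002 0 1;0 0 -0.0015 0 1;0 0 -0.0015 0 1;0 0 0 0 1;0 0 0 0 1"

```text
t: 36.22
eef_pos: [0.6714, 0.0788, 0.0926]
orientation: [2.157, -2.284, -0.0]
wrist_force: [-0.6, -0.6, -1.7]
gripper_width: 0.0597
```

>>> move_arm --series "0 0 -0.001 0 1;0 0 0 0 1;0 0 0 0 1"

```text
t: 36.6
eef_pos: [0.6715, 0.0788, 0.0925]
orientation: [-2.157, 2.284, -0.001]
wrist_force: [-2.8, -0.7, 3.6]
gripper_width: 0.0596
```

>>> move_arm --series "0 0 0 0 0.25;0 0 0 0 0.15;0 0 0 0 0;0 0 0 0 0;0 0 0 0 0;0 0 0 0 0;0 0 0.01 0 0;0 0 0.025 0 0;0 0 0.04 0 0;0 0 0.05 0 0;-0.04 0 0.05 0 0;-0.06 0 0.02 0 0;-0.06 0 0 0 0;0 0 0 0 0;0 0 0 0 0"

```text
t: 38.48
eef_pos: [0.5135, 0.0788, 0.2863]
orientation: [-2.156, 2.283, -0.002]
wrist_force: [0.3, -0.3, -0.4]
gripper_width: 0.0852
```

Run:
```python
from fit import *
import pickle
np.set_printoptions(precision=4,suppress=True)
st=r.read_state(); print(st['eef_pos'],st['wrist_force'])
w=shot('wrist','w19.png');s=shot('scene','s19.png');t=shot('top','t19.png'); pickle.dump((w,s,t),open('v19.pkl','wb'))
cv2.imwrite('pics/s19b.png',cv2.resize(s['image'][130:330,160:430,::-1],None,fx=2.9,fy=2.9,interpolation=cv2.INTER_CUBIC))
```

```text
[0.5135 0.0788 0.2863] [ 0.3453 -0.3155 -0.3849]
```

View pics/s19b.png

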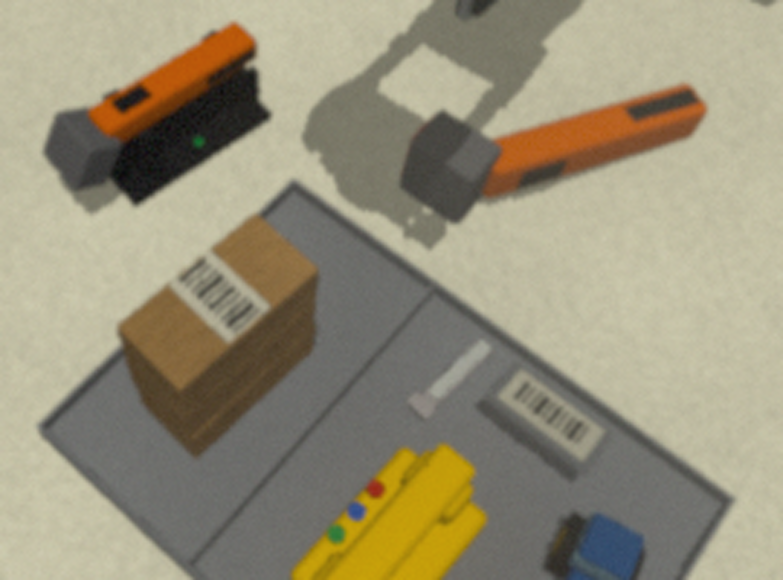

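View pics/w19.png

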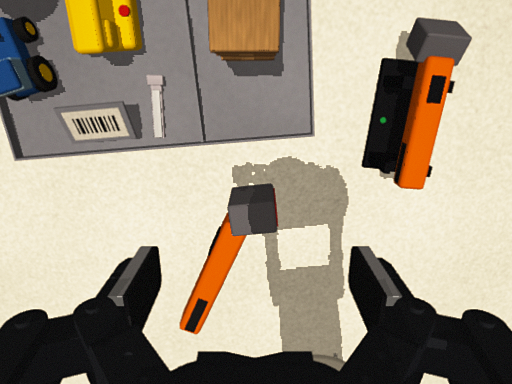

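Run:
```python
from fit import *
import pickle
np.set_printoptions(precision=4,suppress=True)
w,s,t=pickle.load(open('v19.pkl','rb'))
def seg(c,roi,seed):
    h=cv2.cvtColor(c['image'],cv2.COLOR_RGB2HSV); x0,y0,x1,y1=roi
    m=((h[...,0]>=5)&(h[...,0]<25)&(h[...,1]>75))
    z=np.zeros_like(m); z[y0:y1,x0:x1]=m[y0:y1,x0:x1]
    return hullmask(comp(cv2.morphologyEx(z.astype(np.uint8),cv2.MORPH_OPEN,np.ones((2,2),np.uint8))>0,seed))
pts=boxpts(-.06,.06,.03,.03,.165)
for c,m in [(s,seg(s,(195,195,280,292),(228,270))),(t,seg(t,(215,100,262,178),(240,150)))]:
    q=fit([(c,m)],pts,[.672,.0785,-.058]); print(q[0],np.degrees(q[0][2]),q[1])
pt=boxpts(-.09,.065,.016,.060,.086)
mt=hullmask(comp(orange(t['image']),(314,200))); q=fit([(t,mt)],pt,[.5364,-.122,-.13]); print('scanner',q[0],np.degrees(q[0][2]),q[1])
```

```text
[ 0.6735  0.0823 -0.0366] -2.0974819348900593 [np.float64(0.04524459940332842)]
[0.6962 0.0827 0.0918] 5.261765345206211 [np.float64(0.9819525610175318)]
scanner [ 0.5358 -0.1237 -0.1334] -7.646016768222539 [np.float64(0.06061467333636501)]
```

Run:
```python
import cv2
a=cv2.imread('pics/t19.png')[90:250,110:350]; cv2.imwrite('pics/t19b.png',cv2.resize(a,None,fx=3.3,fy=3.3,interpolation=cv2.INTER_CUBIC))
```

```text
(no output)
```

View pics/t19b.png

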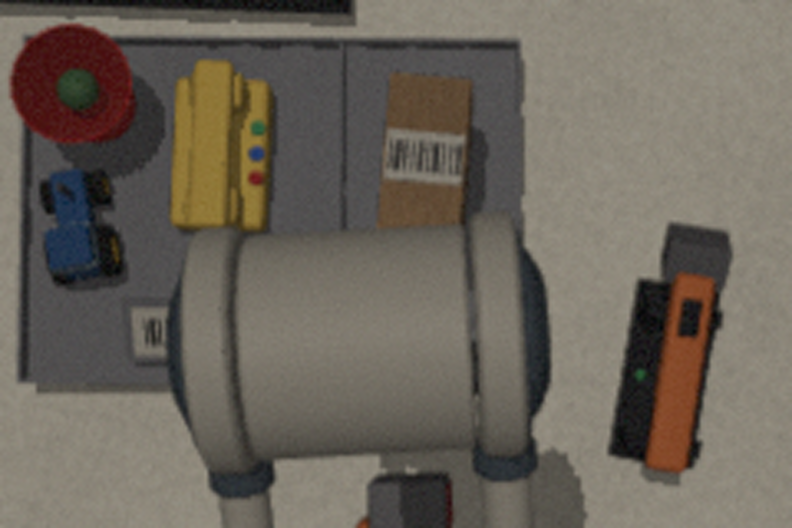

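The arm blocks part of the top view, but the carton lies square on the column. Scene and wrist show the same, and the gripper touches nothing. I'm handing the job in.

Run:
```python
from workcell import r,job
print(job.job_done()); print(r.read_state()['t'])
```

```text
the job is handed in; nothing more can be done
None
the job is handed in; nothing more can be done
```

The job is handed in at about 39 s. I scanned the tray label, then the carton label, each held still for more than a second at about 70 mm. I then laid the scanner back in its cradle and set the carton on the column.

**Finger offset:** the first grasp closed just above the scanner's handle, because the finger ends sit about 34 mm higher than the reported TCP. I allowed for this from then on; no hard contact showed in the force readings.

**Scans:** before each hold I drew the computed beam on the camera pictures. It met the label's middle to within about 2–3 mm, with the scan line along the label. There is no reading of whether the labels actually registered.

**Scanner:** it sits in its cradle within about 1 mm and 0.5 degrees of where it was, by the top camera.

**Carton:** it was let down at light contact (about 4 N) and looks flush and square on the column in all three cameras. The other things look unmoved.

**Checks that disagreed or failed:**
- **Scene fit:** the last fit of the whole stack gave y about 4 mm and yaw about 1 degree off the column I had measured. That is near this camera's fitting error, and the pictures show no visible offset.
- **Top fit:** the last top-camera fit of the stack failed, because the arm covered part of it.
- **Wrist fit:** an earlier wrist-camera fit of the returned scanner put it about 2 degrees off, but that fit was poor.

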